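Stack and lock a glazed embroidery in the framing jig

ROBOT

A 7-joint arm with a two-finger parallel gripper is mounted at the origin on the work surface. World frame = base frame: x ahead of the robot, y to its left, z up, the work surface at z = 0. Lengths are in m, angles in degrees, forces in N, time in s.
With the tool pointing down it reaches from about 0.425 to 0.875 m from the base axis. Payload 4.7 kg.
Tool frame: the origin (TCP) lies midway between the tips of the shut fingers; the grasp point (between the pads) lies 19 mm behind it; y points along the fingers, x is the direction in which the jaws open and shut, and the axes are right-handed (so a half turn about y gives the same grasp; the last joint's range is limited). The gripper opens to 87 mm and grips with 3 to 60 N. Pads are 19 mm wide; open, the fingers measure 117 mm over their backs; the gripper's body (75 mm by 190 mm) begins 51 mm behind the grasp point.
Start: joints at [75.865, 18.392, -4.016, 83.108, 1.295, 78.541, -3.26], TCP at [0.168, -0.628, 0.223] pointing down, gripper open.
Joint ranges: [-163.93, 163.93], [-17.29, 119.83], [-79.2, 71.16], [3.27, 140.29], [-89.18, 269.18], [5.43, 117.66], [-154.24, 154.24]. Speed limits (degrees/s): [147.25, 147.25, 180, 180, 180, 180, 180].

INTERFACE

Orientations are given as [roll, pitch, yaw] about the fixed x, y, z axes, in that order (R = Rz(yaw) Ry(pitch) Rx(roll)).
In Python, from cell import env gives the robot as it stands.
- The arm moves only by the tool carry_out, never from a script. Its argument "targets" is a list of rows, each a list of 2 entries, a list of its own where there are three numbers: the shift along the tool's x, y, z in mm, then the turn, a rotation vector about the tool's x, y, z in degrees. A call has 1 to 12 rows; each row shifts and turns the commanded pose from where the row before left it, along the tool's axes as they then stand; what a row does not reach is not made up. A row lasts 1/10 s, in which the tool goes at most 50 mm and 8.59 degrees, less where a joint would pass 70% of its speed; a pose out of reach is approached as far as the arm can. A call with a gripper value outside its range is refused whole. "jaw" is the opening, from 0 (shut) to 1 (fully open), set as the call begins (left out, the last holds). The fingers move at their own pace and stop on an object; "squeeze" is the grip in N (left out, the last holds). Time passes only in rows, so rows that do not move let the fingers close. It gives the time, the measured TCP pose, the force and the opening at its end, in the units of the state.
- env.get_obs(): the state, without advancing time (a new reading comes with each control period).
- env.read_camera(name): name is "side" or "top"; returns the picture (400x640x3 uint8, red, green, blue); there is no depth.
- env.get_calibration(name): a dict with "fx", "fy", "cx", "cy" (pixels), "R" (3x3) and "t" (3): a world point X has camera coordinates R X + t. Camera axes: x right, y down, z forward; pixel columns grow to the right and rows downward; lengths in m; the calibration is good to about 2 mm. A picture is of the moment at which its call begins. get_calibration takes no time and is no camera call.
- env.sign_off(): hands the job in, once; it reports no verdict.
Trained networks look in the newest picture that a camera, given by its name, has taken for a name from the list of things; names that differ only in an ending like _2 or _b are one class to them, and where a whole thing is asked for, a point or a joint stands for the part that bears it (a point fixed in the world has none). Each returns a list of dicts, best first, with "p" (0 to 1); they miss things now and then, are a little off and sometimes report something else, mostly with a low value. They report only what shows in the picture. A call takes as long as a camera call.
- env.outline_of(camera, label): "mask" (400x640 bool, what is visible of it) and "xy" ([column, row] in pixels, amid what is visible of it).
The state is a dict: "time_s": time; "qpos": joint angles; "joint_velocities": joint speeds; "effort": joint torques, N m; "tool_pos": TCP position; "tool_rot": TCP orientation; "force": force on the tool from outside, world axes, zero at the start; "wrist_torque": the same for the moment, N m; "grip_width": finger opening in m.
Only numpy, scipy, OpenCV 4.12 (cv2) and the standard library are available. Lean on these libraries where they do the work, as an engineer would, in place of code of your own. Each camera call takes 0.05 s, during which the arm holds its last target.

TASK

Build the picture in the framing jig: lay the clear pane flat in the nest, then every wooden spacer that is there, then the embroidered panel on top, flowers up. Then take the stylus, feel along each of the two black lock strips with its tip until it drops into the hidden hole, and press both lock pins fully home with it, never with the fingers; finally stand the stylus back in its stand and leave the other things on the table where they are.

Things in the scene. Friction and masses are not known exactly. Their poses are not given: they have to be found in the camera images.
- jig: Framing jig, fixed: aluminium base 165 x 300 x 12 mm (x, y, z), origin at the centre of its underside, yaw varies. In the middle the nest with dark steel corner guides; at its +y and -y ends a grey track along x with a black lock strip showing in its middle.
- nest (a point): Centre of the nest floor, the top of a grey pedestal 46 x 118 mm, 40 mm above the table; axes as the jig's (y along the long side). Corner guides rise 34 mm above the floor and leave 68 mm (x) by 138 mm (y) for the layers; each long side is open between the guides for 108 mm, where fingers fit, down to the base.
- window_left (a point): Centre of the showing part of the left lock strip, on its flat top, 40 mm above the table, 118 mm from the nest centre on its +y side; axes as the jig's. The part showing is 64 mm long (x) and 31 mm wide, walled by grey edges 6 mm higher. One round hole, 13 mm across, lies on its centre line, up to 20 mm to either side of this point along x, elsewhere each time.
- window_right (a point): The same for the right lock strip, 118 mm from the nest centre on its -y side; its hole has its own place along the strip. Holes and pins are black in black, hard to see: feel for them with the stylus tip.
- lock_left (a joint): Depth (m) to which the lock pin in the left strip's hole is pressed: 0 up, 0.006 fully home. Its top is 7 mm below the strip's face when up, 13 mm when home. About 2 N moves it; it stays where it is left.
- lock_right (a joint): The same for the right lock pin.
- pane_mid (a point): Centre (half-way up) of the clear glazing pane, 60 x 130 x 6 mm, about 110 g, greenish edges, lying flat. Its y is along the 130 mm side, z is up.
- panel_mid (a point): Centre (half-way up) of the embroidered panel, a stiff dark board with flowers on its upper face, 60 x 130 x 10 mm, about 120 g. Its y is along the 130 mm side, z points out of the flowers' side.
- stylus_grip (a point): Middle of the stylus's wooden handle (22 mm square along this point's x and y, 56 mm long), z up its axis. Above it a steel cap 18 mm across, 6 mm thick, below it a round flange 40 mm across, 6 mm thick. The steel tip, 7 mm thick, round-ended, ends 84 mm below this point (50 mm below the flange); sprung, it gives up to 12 mm, from 3 N to 5.5 N. 135 g; it stands in its stand.
- stand_top (a point): Centre of the top of the stylus stand, a fixed wooden block 56 x 56 mm, 64 mm high, with a through hole 19 mm across at this point. When the stylus is home its flange lies on the block, its handle's middle 34 mm above this point.
- spacer0_mid (a point): Centre (half-way up) of a wooden spacer frame, 60 x 130 x 7 mm with a 30 x 100 mm opening, 50 g, lying flat; its y is along the 130 mm side. Two or three such spacers are there; an absent one reads None from the start.
- spacer1_mid (a point): Centre (half-way up) of a wooden spacer frame, 60 x 130 x 7 mm with a 30 x 100 mm opening, 50 g, lying flat; its y is along the 130 mm side. Two or three such spacers are there; an absent one reads None from the start.
- spacer2_mid (a point): Centre (half-way up) of a wooden spacer frame, 60 x 130 x 7 mm with a 30 x 100 mm opening, 50 g, lying flat; its y is along the 130 mm side. Two or three such spacers are there; an absent one reads None from the start.
- spool_a: Bystander: thread spool with amber thread, 40 mm across, 54 mm high, standing; origin at the centre of its underside.
- spool_b: Bystander: thread spool with plum thread, 40 mm across, 54 mm high, standing; origin at the centre of its underside.
- spool_c: Bystander: thread spool with green thread, 40 mm across, 54 mm high, standing; origin at the centre of its underside.
- pot: Bystander: a white pot, 72 mm across, 55 mm high; origin at the centre of its underside.

How it is judged:
By the outcome, as a careful person would: the job done as asked, in the order asked, and still so for the second after the job is handed in, with the robot touching nothing.
Of spacer0, spacer1, spacer2 only 2 to 3 are there at a start; the rules pass over those that are not, and their reading is None.
At some moment in a run one of pane, panel may be knocked a few centimetres aside while the robot is not near it.
It also fails if it takes over 205 s, if anything falls off the work surface, if the arm or the gripper's body presses on something with over 40 N, if the wrist force passes 120 N, or if a joint passes its speed limit or range.

## Working session

There is one attempt and no reset: what is moved stays moved. The work goes in short steps, Python scripts to look and compute and a tool call to move; the robot and the scene stay as the last step left them, time stands still between calls to the robot, and variables do not carry over. Pictures are saved under pics/ and viewed, and the job is handed in when it is done.

Besides the shell and the picture viewer there is one more tool, called by a JSON object that holds its "api" and its "payload", one argument or row to a line. carry_out: Moves the arm, as the interface text tells. Its arguments: {"type":"object","properties":{"targets":{"type":"array","items":{"type":"array"}},"jaw":{"type":"number"},"squeeze":{"type":"number"}},"required":["targets"]}

```bash
ls; mkdir -p pics
cat > h.py <<'E'
import numpy as np, cv2
from cell import env
def snap(n,f):
    im=env.read_camera(n); cv2.imwrite('pics/'+f,im[:,:,::-1]); return im
E
python3 - <<'E'
from h import *
snap('side','s0.png');snap('top','t0.png')
o=env.get_obs()
for k,v in o.items(): print(k,v)
for n in('side','top'): print(env.get_calibration(n))
E
```

```text
pics
time_s 0.1
qpos [75.86493332 18.43480523 -4.01657997 83.16972342  1.29677507 78.53949557
 -3.26023059]
joint_velocities [-0.03006158 -0.16379326 -0.0317817  -0.14656597  0.02917458 -0.0262306
  0.0537787 ]
effort [ 3.39161488e-04 -4.92567623e+01 -4.05271836e-01 -3.13399887e+01
 -6.42088917e-02  3.94672109e-02  5.43164208e-05]
tool_pos [ 0.16743019 -0.62754742  0.22155524]
tool_rot [-90.00688411   0.09868793 -75.05418601]
force [-0.01925657  0.73912542 -0.24018603]
wrist_torque [ 0.03538178  0.0222877  -0.05863489]
grip_width 0.08698240625064671
{'fx': 512.2610407669697, 'fy': 512.2610407669697, 'cx': 314.3949603648193, 'cy': 200.70783982415213, 'R': array([[ 0.98734442, -0.15673396, -0.0241965 ],
       [-0.10884338, -0.55873105, -0.82217561],
       [ 0.1153435 ,  0.81440413, -0.56871943]]), 't': array([-0.49974757,  0.13750537,  1.26602158])}
{'fx': 470.35195040412896, 'fy': 470.35195040412896, 'cx': 323.36849279877265, 'cy': 197.1242051052814, 'R': array([[ 1.05005195e-03, -9.99998893e-01, -1.05468085e-03],
       [-9.87284125e-01, -8.69045139e-04, -1.58963204e-01],
       [ 1.58962112e-01,  1.20818929e-03, -9.87283945e-01]]), 't': array([0.024264  , 0.51993458, 1.19969272])}
```

View pics/s0.png

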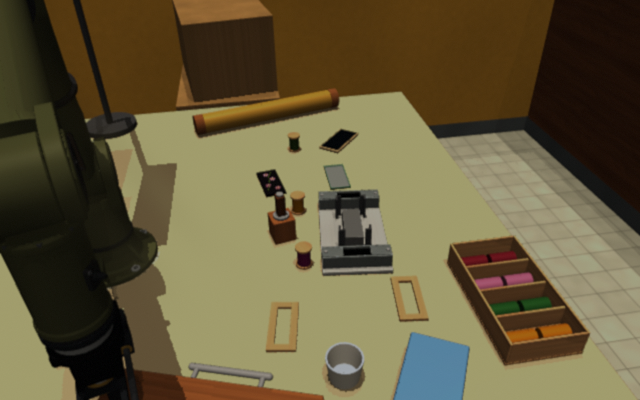

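View pics/t0.png

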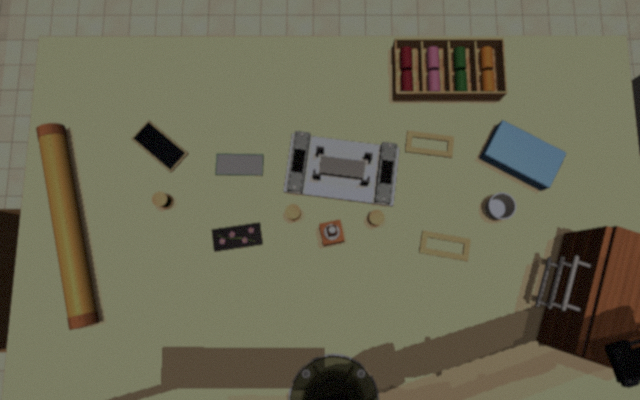

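```bash
cat >> h.py <<'E'
def ray(n,uv):
    c=env.get_calibration(n); d=np.array([(uv[0]-c['cx'])/c['fx'],(uv[1]-c['cy'])/c['fy'],1.])
    R=np.array(c['R']);t=np.array(c['t']); return -R.T@t, R.T@d
def at(n,uv,z):
    o,d=ray(n,uv); return o+d*(z-o[2])/d[2]
def proj(n,X):
    c=env.get_calibration(n); p=np.array(c['R'])@np.array(X)+c['t']; return np.array([c['fx']*p[0]/p[2]+c['cx'],c['fy']*p[1]/p[2]+c['cy']])
def tri(a,b):
    o1,d1=ray('top',a);o2,d2=ray('side',b)
    A=np.stack([d1,-d2],1); s=np.linalg.lstsq(A,o2-o1,rcond=None)[0]
    p,q=o1+d1*s[0],o2+d2*s[1]; return (p+q)/2,np.linalg.norm(p-q)
E
python3 - <<'E'
from h import *
ims={n:cv2.imread('pics/%s0.png'%n[0]) for n in('top','side')}
for l in ['jig','pane_mid','panel_mid','stylus_grip','spacer0_mid','spool_a','pot']:
  for n in('top','side'):
    for r in env.outline_of(n,l):
        print(n,l,round(r['p'],2),np.round(r['xy'],1),r['mask'].sum())
for n,(x0,y0,x1,y1) in {'top':(120,110,280,260),'side':(240,110,400,280)}.items():
    im=ims[n][y0:y1,x0:x1]; cv2.imwrite('pics/z%s.png'%n,cv2.resize(im,None,fx=3.5,fy=3.5,interpolation=2))
im=ims['top'][120:260,280:480]; cv2.imwrite('pics/zt2.png',cv2.resize(im,None,fx=4,fy=4,interpolation=2))
print(env.get_obs()['time_s'])
E
```

```text
top jig 0.88 [344.  171.6] 5967
top jig 0.34 [237.6 164.1] 1016
side jig 0.74 [350.5 234.1] 5376
side jig 0.55 [334.5 177. ] 493
top pane_mid 0.98 [237.7 164.9] 1033
side pane_mid 0.86 [336.4 176.8] 520
side pane_mid 0.49 [352.3 234.7] 5268
top panel_mid 0.71 [234.9 237.6] 1073
side panel_mid 0.84 [270.4 183.7] 492
side panel_mid 0.73 [335.6 178.4] 470
top stylus_grip 0.73 [501.3 202. ] 673
top stylus_grip 0.61 [333.4 233.4] 204
side stylus_grip 0.81 [280.1 208.7] 333
top spacer0_mid 0.67 [429.1 149. ] 678
top spacer0_mid 0.52 [343.2 169.8] 6149
side spacer0_mid 0.72 [415.  298.8] 862
top spool_a 0.68 [378.3 217.4] 221
top spool_a 0.56 [292.6 211.1] 208
top spool_a 0.55 [164.1 199.7] 297
top spool_a 0.48 [340.6 171.4] 6083
side spool_a 0.93 [302.  255.8] 439
side spool_a 0.77 [297.4 201.9] 312
side spool_a 0.73 [292.9 141.3] 209
top pot 0.92 [502.3 204.6] 697
top pot 0.61 [341.3 170. ] 6014
side pot 0.85 [346.9 362.6] 1433
0.8
```

View pics/ztop.png

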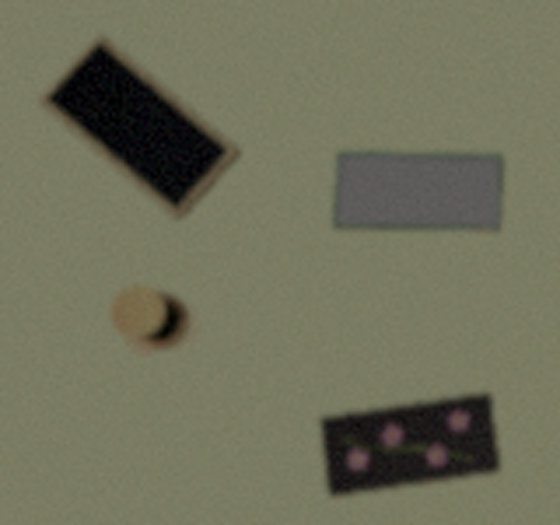

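View pics/zside.png

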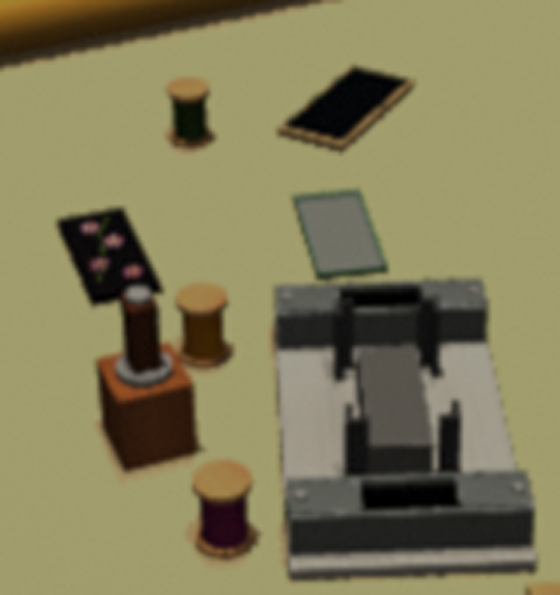

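View pics/zt2.png

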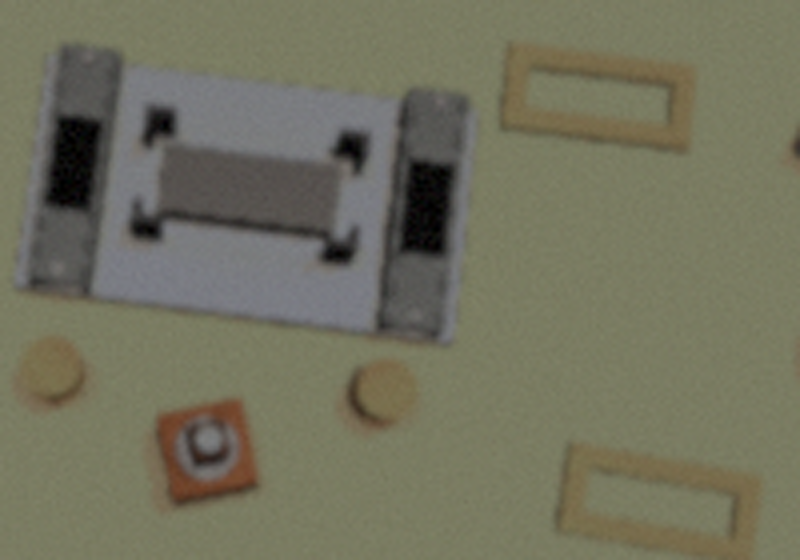

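```bash
cat >> h.py <<'E'
from scipy.optimize import minimize
def avg(n,k=4): return np.mean([env.read_camera(n).astype(float) for _ in range(k)],0)
S=6
def box(p,w,l,h):
    x,y,z,a=p; c,s=np.cos(a),np.sin(a)
    return [np.array([x+c*i*w/2-s*j*l/2,y+s*i*w/2+c*j*l/2,z+k*h/2]) for i in(-1,1) for j in(-1,1) for k in(-1,1)]
def softmask(im,ro):
    x0,y0,x1,y1=ro; c=im[y0:y1,x0:x1]; b=np.concatenate([c[:3].reshape(-1,3),c[-3:].reshape(-1,3),c[:,:3].reshape(-1,3),c[:,-3:].reshape(-1,3)])
    bg=np.median(b,0); d=np.linalg.norm(c-bg,axis=2); n=np.percentile(np.linalg.norm(b-bg,axis=1),95)
    d8=np.clip(d/d.max()*255,0,255).astype(np.uint8); t,_=cv2.threshold(d8,0,255,cv2.THRESH_OTSU); hi=np.median(d8[d8>t])
    lo=n/d.max()*255*.6
    return np.clip((d8-lo)/(hi*0.9-lo),0,1)
def render(n,P,ro):
    x0,y0,x1,y1=ro; q=np.array([proj(n,X) for X in P]); q=(q-[x0,y0]+.5)*S-.5
    m=np.zeros(((y1-y0)*S,(x1-x0)*S),np.uint8); hl=cv2.convexHull(q.astype(np.float32))
    cv2.fillConvexPoly(m,np.round(hl*16).astype(np.int32),255,shift=4)
    return cv2.GaussianBlur(cv2.resize(m,(x1-x0,y1-y0),interpolation=cv2.INTER_AREA),(0,0),0.7)/255.
def fitbox(ims,x0,w,l,h,hole=None,views=('top','side'),freez=True,pad=8,masks=None):
    """x0: x,y,yaw(rad)"""
    z=h/2; ros={};ms={}
    for n in views:
        q=np.array([proj(n,X) for X in box([x0[0],x0[1],z,x0[2]],w,l,h)]); a=np.floor(q.min(0)-pad).astype(int);b=np.ceil(q.max(0)+pad).astype(int)
        ros[n]=(max(a[0],0),max(a[1],0),min(b[0],640),min(b[1],400)); ms[n]=softmask(ims[n],ros[n])
    def cost(v,views=views):
        p=[v[0],v[1],v[3]/1 if len(v)>3 else z,v[2]]; e=0
        for n in views:
            r=render(n,box(p,w,l,h),ros[n])
            if hole: 
                t=p.copy();t[2]+=h/2;u=p.copy();u[2]-=h/2
                r=np.clip(r-np.minimum(render(n,box(t,hole[0],hole[1],0),ros[n]),render(n,box(u,hole[0],hole[1],0),ros[n])),0,1)
            e+=((r-ms[n])**2).sum()
        return e
    def run(v0,vw):
        k=len(v0); sim=np.array([v0]+[np.array(v0)+np.eye(k)[i]*[.006,.006,.08,.006][i] for i in range(k)])
        return minimize(cost,v0,args=(vw,),method='Nelder-Mead',options=dict(initial_simplex=sim,xatol=1e-5,fatol=1e-3,maxiter=400))
    r=run(list(x0),views)
    out={'both':r.x,'cost':r.fun}
    if freez: out['z']=run(list(r.x)+[z],views).x
    for n in views: out[n]=run(list(r.x),(n,)).x
    return out
def pr(o):
    for k,v in o.items():
        if k=='cost': print('  cost',round(v,1)); continue
        v=np.array(v); print('  ',k,np.round(v[:2]*1000,1),'yaw',round(np.degrees(v[2]),1),np.round(v[3:]*1000,1))
E
python3 - <<'E'
from h import *
ims={n:avg(n) for n in('top','side')}; np.savez('ims.npz',**ims)
g={'pane':((238,164),.006,90,None,(.06,.13)),'panel':((237,237),.01,90,None,(.06,.13)),'sp_far':((429,145),.007,90,(.03,.1),0),'sp_near':((445,246),.007,90,(.03,.1),0),'slate':((160,146),.007,50,None,0)}
for k,(uv,h,yw,hole,_) in g.items():
    p=at('top',uv,h)
    best=None
    for a in ([-10,10] if k!='slate' else [-50,50]):
        o=fitbox(ims,[p[0],p[1],np.radians(a)],.06,.13,h,hole,pad=8)
        if best is None or o['cost']<best['cost']: best=o
    print(k);pr(best)
print(env.get_obs()['time_s'])
E
```

```text
Traceback (most recent call last):
  File "h.py", line 53, in fitbox
    if freez: out['z']=run(list(r.x)+[z],views).x
                       ~~~^^^^^^^^^^^^^^^^^^^^^
  File "h.py", line 50, in run
    return minimize(cost,v0,args=(vw,),method='Nelder-Mead',options=dict(initial_simplex=sim,xatol=1e-5,fatol=1e-3,maxiter=400))
  File "h.py", line 42, in cost
    r=render(n,box(p,w,l,h),ros[n])
  File "h.py", line 29, in render
    x0,y0,x1,y1=ro; q=np.array([proj(n,X) for X in P]); q=(q-[x0,y0]+.5)*S-.5
                                ~~~~^^^^^
  File "h.py", line 11, in proj
    c=env.get_calibration(n); p=np.array(c['R'])@np.array(X)+c['t']; return np.array([c['fx']*p[0]/p[2]+c['cx'],c['fy']*p[1]/p[2]+c['cy']])
ValueError: time passes only in moves, steps and waits
```

```bash
python3 - <<'E'
s=open('h.py').read()
s=s.replace("env.get_calibration(n)","CAL[n]").replace("def snap","CAL={n:env.get_calibration(n) for n in('top','side')}\ndef snap",1)
open('h.py','w').write(s)
E
cat > fit0.py <<'E'
from h import *
ims=dict(np.load('ims.npz'))
g={'pane':((238,164),.006,None),'panel':((237,237),.01,None),'sp_far':((429,145),.007,(.03,.1)),'sp_near':((445,246),.007,(.03,.1)),'slate':((160,146),.007,None)}
for k,(uv,h,hole) in g.items():
    p=at('top',uv,h)
    best=None
    for a in ([-10,10] if k!='slate' else [-50,50]):
        o=fitbox(ims,[p[0],p[1],np.radians(a)],.06,.13,h,hole,pad=8)
        if best is None or o['cost']<best['cost']: best=o
    print(k);pr(best)
E
time python3 fit0.py; python3 -c "
from h import *
print(env.get_obs()['time_s'])"
```

```text
pane
   both [617.9 257. ] yaw 0.0 []
  cost 901.2
   z [610.1 250.4] yaw -0.5 [36.2]
   top [617.9 257. ] yaw -0.0 []
   side [633.6 275.6] yaw 2.3 []
panel
   both [417.4 256.6] yaw 8.4 []
  cost 220.1
   z [417.7 257.7] yaw 8.3 [1.3]
   top [418.4 256.8] yaw 8.6 []
   side [414.2 255.6] yaw 8.2 []
sp_far
   both [ 672.  -268.1] yaw -7.4 []
  cost 261.6
   z [ 673.1 -266.6] yaw -7.5 [-0.2]
   top [ 674.4 -265.9] yaw -7.4 []
   side [ 670.3 -270. ] yaw -7.3 []
sp_near
   both [ 393.3 -299.8] yaw -10.3 []
  cost 110.8
   z [ 393.3 -298.7] yaw -10.2 [1.3]
   top [ 394.8 -297.4] yaw -10.1 []
   side [ 392.4 -300.9] yaw -10.2 []
slate
   both [670.9 481.1] yaw 140.0 []
  cost 70.3
   z [669.8 479.3] yaw 140.1 [7.]
   top [670.9 481.1] yaw 140.0 []
   side [667.2 483. ] yaw 139.2 []
1.2
real	0m3.408s
user	0m6.749s
sys	0m5.357s
```

```bash
cat > vis.py <<'E'
from h import *
ims=dict(np.load('ims.npz'))
rows=[]
for k,(p,h) in {'pane':((.618,.257),.006),'panel':((.4174,.2566),.01),'far':((.672,-.268),.007),'near':((.393,-.3),.007)}.items():
    t=[]
    for n in('top','side'):
        c=proj(n,[p[0],p[1],0]).astype(int); ro=(c[0]-38,c[1]-32,c[0]+38,c[1]+32)
        m=softmask(ims[n],ro)*255
        im=ims[n][ro[1]:ro[3],ro[0]:ro[2],::-1]
        t+=[np.repeat(m[:,:,None],3,2),np.clip(im*1.5,0,255)]
    rows.append(np.hstack(t))
a=np.vstack(rows).astype(np.uint8); cv2.imwrite('pics/m0.png',cv2.resize(a,None,fx=2.3,fy=2.3,interpolation=0))
E
python3 vis.py
```

```text
(no output)
```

View pics/m0.png

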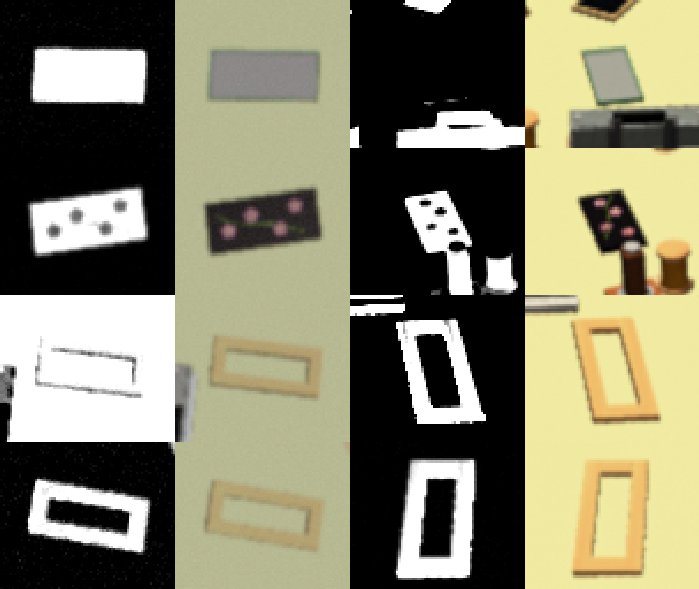

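```bash
cat >> h.py <<'E'
def feat(im,chroma): 
    return im/(im.sum(2,keepdims=True)+20)*400 if chroma else im
def fit2(ims,x0,w,l,h,hole=None,views=('top','side'),chroma=True,z=None,R=5,fill=False,freez=False,ret=False):
    z0=h/2 if z is None else z; best=list(x0)
    for it in range(3):
        D={}
        for n in views:
            P=box([best[0],best[1],z0,best[2]],w,l,h); q=np.array([proj(n,X) for X in P]); a=np.floor(q.min(0)-12).astype(int);b=np.ceil(q.max(0)+12).astype(int)
            ro=(a[0],a[1],b[0],b[1]); f=feat(ims[n],chroma)[a[1]:b[1],a[0]:b[0]]
            r=render(n,P,ro)
            if hole:
                H=render(n,box([best[0],best[1],z0,best[2]],*hole,h),ro); core=((r-H)>.9)
            else: core=cv2.erode((r>.9).astype(np.uint8),np.ones((5,5)))>0
            dil=cv2.dilate((r>.3).astype(np.uint8),cv2.getStructuringElement(cv2.MORPH_ELLIPSE,(2*R+1,2*R+1)))>0
            ring=dil&~(cv2.dilate((r>.3).astype(np.uint8),np.ones((5,5)))>0)
            bg=np.median(f[ring],0); fg=np.median(f[core],0)
            m=np.clip((((f-bg)@(fg-bg))/((fg-bg)@(fg-bg))-.15)/.7,0,1)
            if fill: m=np.maximum(m,cv2.morphologyEx(m.astype(np.float32),cv2.MORPH_CLOSE,np.ones((9,9))))
            D[n]=(ro,m,dil)
        def cost(v,vw):
            p=[v[0],v[1],v[3] if len(v)>3 else z0,v[2]]; e=0
            for n in vw:
                ro,m,wt=D[n]; r=render(n,box(p,w,l,h),ro)
                if hole: r=np.clip(r-np.minimum(render(n,box([p[0],p[1],p[2]+h/2,p[3]],*hole,0),ro),render(n,box([p[0],p[1],p[2]-h/2,p[3]],*hole,0),ro)),0,1)
                e+=(np.abs(r-m)[wt]).sum()
            return e
        def run(v0,vw):
            k=len(v0); sim=np.array([v0]+[np.array(v0)+np.eye(k)[i]*[.005,.005,.06,.006][i] for i in range(k)])
            return minimize(cost,v0,args=(vw,),method='Nelder-Mead',options=dict(initial_simplex=sim,xatol=1e-5,fatol=1e-3,maxiter=300))
        r=run(best,views); best=list(r.x)
    out={'both':r.x,'cost':r.fun}
    if len(views)>1:
        for n in views: out[n]=run(best,(n,)).x
    if freez: out['z']=run(best+[z0],views).x
    if ret: out['D']=D
    return out
E
cat > fit1.py <<'E'
from h import *
ims=dict(np.load('ims.npz'))
g={'pane':((.618,.257,0),.006,None,True),'panel':((.418,.257,.147),.01,None,False),'sp_far':((.674,-.266,-.13),.007,(.03,.1),True),'sp_near':((.395,-.298,-.177),.007,(.03,.1),True),'slate':((.671,.481,2.44),.007,None,False)}
for k,(p,h,hole,ch) in g.items():
    o=fit2(ims,p,.06,.13,h,hole,chroma=ch,fill=k=='panel',freez=True); print(k);pr(o)
E
python3 fit1.py
```

```text
pane
   both [616.4 257.3] yaw -1.0 []
  cost 258.4
   top [619.3 256.9] yaw -0.2 []
   side [613.8 256.7] yaw -1.1 []
   z [617.4 258.4] yaw -0.8 [-0.3]
panel
   both [417.6 256. ] yaw 8.6 []
  cost 192.1
   top [418.5 256.8] yaw 8.4 []
   side [415. 252.] yaw 8.2 []
   z [418.2 258. ] yaw 8.6 [-0.8]
sp_far
   both [ 673.1 -268.1] yaw -7.9 []
  cost 323.1
   top [ 676.2 -268. ] yaw -7.7 []
   side [ 671.7 -268.5] yaw -7.6 []
   z [ 673.4 -267.8] yaw -7.9 [2.7]
sp_near
   both [ 393.  -299.1] yaw -10.3 []
  cost 310.2
   top [ 395.5 -299.2] yaw -10.2 []
   side [ 391.8 -299.3] yaw -10.0 []
   z [ 393.2 -299.2] yaw -10.3 [4.1]
slate
   both [671.2 480.9] yaw 140.3 []
  cost 155.1
   top [671.2 480.9] yaw 140.3 []
   side [667.6 483.8] yaw 139.9 []
   z [670.8 480.5] yaw 140.2 [4.5]
```

```bash
cat > fitj.py <<'E'
from h import *
ims=dict(np.load('ims.npz'))
c=at('top',(343.5,167.5),.04); print('nest guess',c)
a=np.radians(-6)
for n in('top','side'):
    try:
        o=fit2(ims,(c[0],c[1],a),.046,.118,0,None,views=(n,),chroma=False,z=.04,R=4); print('nest',n);pr(o)
    except Exception as e: print(n,e)
    for s in(1,-1):
        p=(c[0]-np.sin(a)*.118*s,c[1]+np.cos(a)*.118*s,a)
        o=fit2(ims,p,.064,.031,0,None,views=(n,),chroma=False,z=.044,R=4); print('win',s,n);pr(o)
    # base
    o=fit2(ims,(c[0],c[1],a),.165,.300,.012,None,views=(n,),chroma=True,z=.006,R=4); print('base',n); pr(o)
for n,(x0,y0,x1,y1) in {'top':(280,120,405,215),'side':(310,180,400,275)}.items():
    im=np.clip(ims[n][y0:y1,x0:x1,::-1]*1.6,0,255).astype(np.uint8); cv2.imwrite('pics/j%s.png'%n,cv2.resize(im,None,fx=6,fy=6,interpolation=2))
E
python3 fitj.py
```

```text
nest guess [ 0.60031585 -0.02888846  0.04      ]
nest top
   both [599.4 -23.8] yaw -6.7 []
  cost 220.3
win 1 top
   both [618.8  92.3] yaw -7.4 []
  cost 36.9
win -1 top
   both [ 588.4 -141.5] yaw -7.3 []
  cost 41.8
base top
   both [604.3 -24.7] yaw -7.4 []
  cost 240.7
nest side
   both [600.3 -25.8] yaw -4.8 []
  cost 161.7
win 1 side
   both [615.3  87.9] yaw -6.3 []
  cost 118.4
win -1 side
   both [ 583.5 -140.4] yaw -4.5 []
  cost 108.1
base side
   both [600.7 -20.7] yaw -7.3 []
  cost 504.2
```

View pics/jtop.png

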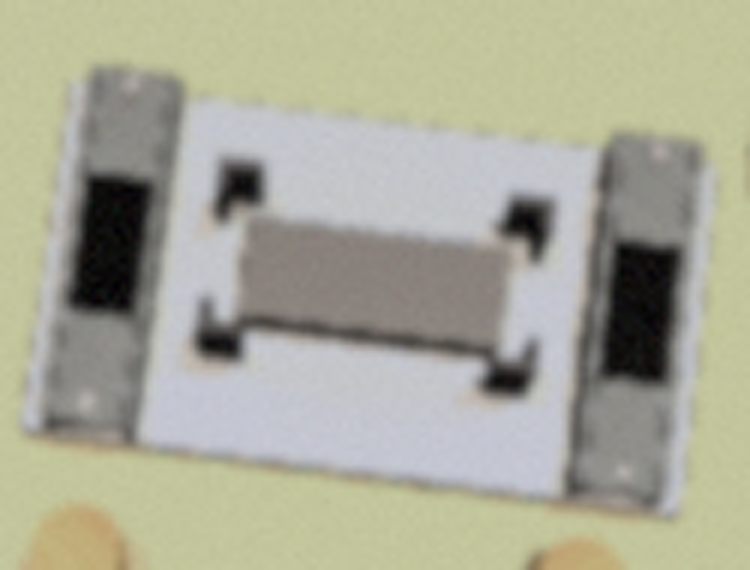

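View pics/jside.png

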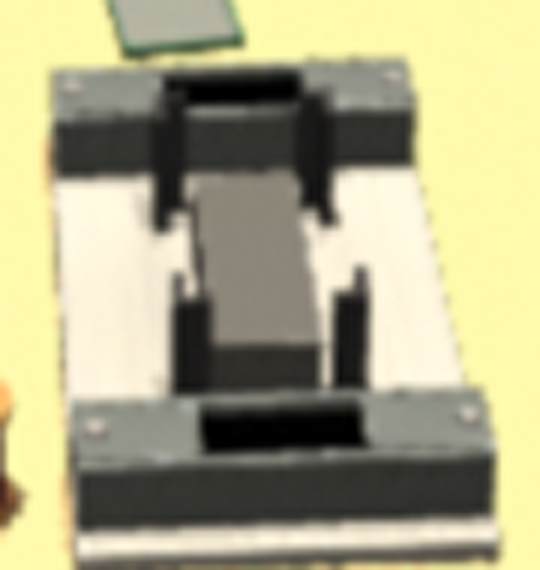

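{"api": "carry_out", "payload": {
  "targets": [
    [[0,0,0],[0,-8.3,0]],
    [[0,0,0],[0,-8.3,0]],
    [[0,0,0],[0,-8.3,0]],
    [[0,0,0],[0,-8.3,0]],
    [[0,0,0],[0,-8.3,0]],
    [[0,0,0],[0,-8.3,0]],
    [[0,0,0],[0,-8.3,0]],
    [[0,0,0],[0,-8.3,0]],
    [[0,0,0],[0,-8.3,0]],
    [[40,0,20],[0,0,0]],
    [[40,0,20],[0,0,0]],
    [[40,0,20],[0,0,0]]
  ],
  "jaw": 1,
  "squeeze": 20
}}

```text
time_s: 2.4
tool_pos: [0.2889, -0.5683, 0.2227]
tool_rot: [-90.0, -0.0, -0.4]
force: [0.3, -1.7, 0.1]
grip_width: 0.087
```

{"api": "carry_out", "payload": {
  "targets": [
    [[17,0,42],[0,0,0]],
    [[17,0,42],[0,0,0]],
    [[17,0,42],[0,0,0]],
    [[17,0,42],[0,0,0]],
    [[17,0,42],[0,0,0]],
    [[17,0,42],[0,0,0]],
    [[17,0,42],[0,0,0]],
    [[17,0,42],[0,0,0]],
    [[17,0,42],[0,0,0]],
    [[17,0,42],[0,0,0]],
    [[17,0,42],[0,0,0]],
    [[17,0,42],[0,0,0]]
  ]
}}

```text
time_s: 3.6
tool_pos: [0.4955, -0.0644, 0.223]
tool_rot: [-90.1, -0.1, -0.4]
force: [1.0, -0.1, -0.0]
grip_width: 0.0874
```

```bash
cat > fit2.py <<'E'
from h import *
import sys
ims={n:avg(n,3) for n in('top','side')}; np.savez('ims.npz',**ims)
g={'pane':((.618,.257,0),.006,None,True),'panel':((.418,.257,.147),.01,None,False)}
for k,(p,h,hole,ch) in g.items():
    o=fit2(ims,p,.06,.13,h,hole,chroma=ch,fill=k=='panel'); print(k);pr(o)
for n in ims: cv2.imwrite('pics/'+sys.argv[1]+n+'.png',ims[n][:,:,::-1])
print(env.get_obs()['tool_pos'],env.get_obs()['time_s'])
E
python3 fit2.py a1
```

```text
pane
   both [616.4 257.3] yaw -1.1 []
  cost 273.3
   top [619.3 256.9] yaw -0.3 []
   side [614.1 259. ] yaw -1.8 []
panel
   both [417.9 256.2] yaw 8.6 []
  cost 194.5
   top [418.6 256.9] yaw 8.7 []
   side [415.7 252.3] yaw 8.5 []
[ 0.49470567 -0.0674321   0.22241167] 3.9[ WARN:0@5.383] global loadsave.cpp:1063 imwrite_ Unsupported depth image for selected encoder is fallbacked to CV_8U.
```

```bash
python3 -c "
import cv2,numpy as np
a=cv2.imread('pics/a1top.png');b=cv2.imread('pics/a1side.png');cv2.imwrite('pics/a1.png',np.vstack([a[50:340],b[50:360]]))"
```

```text
(no output)
```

View pics/a1.png

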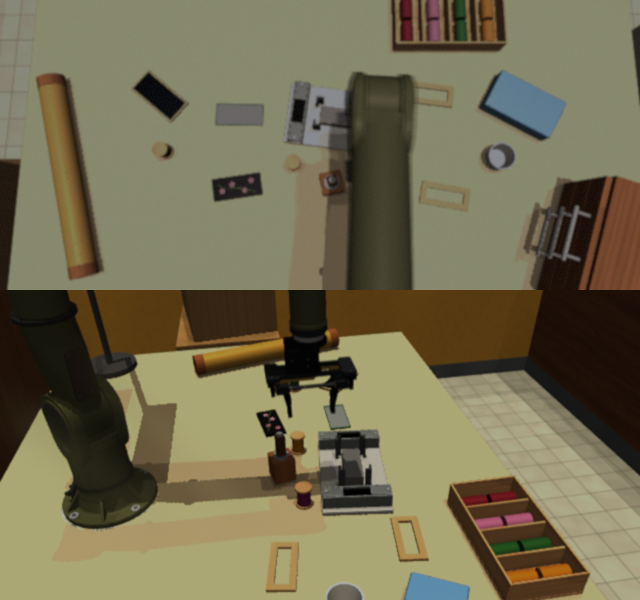

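{"api": "carry_out", "payload": {
  "targets": [
    [[15,0,40.6],[0,0,0]],
    [[15,0,40.6],[0,0,0]],
    [[15,0,40.6],[0,0,0]],
    [[15,0,40.6],[0,0,0]],
    [[15,0,40.6],[0,0,0]],
    [[15,0,40.6],[0,0,0]],
    [[15,0,40.6],[0,0,0]],
    [[15,0,40.6],[0,0,0]],
    [[0,45,0],[0,0,0]],
    [[0,45,0],[0,0,0]],
    [[0,45,0],[0,0,0]],
    [[0,0,0],[0,0,0]]
  ]
}}

```text
time_s: 5.1
tool_pos: [0.6137, 0.2527, 0.0799]
tool_rot: [-90.4, 0.7, -0.5]
force: [-0.3, -0.9, -0.7]
grip_width: 0.0868
```

```bash
python3 fit2.py a2 2>/dev/null; python3 -c "
import cv2,numpy as np
a=cv2.imread('pics/a2top.png')[100:260,130:330];b=cv2.imread('pics/a2side.png')[60:220,230:430];cv2.imwrite('pics/a2.png',cv2.resize(np.hstack([a,b]),None,fx=2,fy=2))"
```

```text
pane
   both [596.3 207.6] yaw -45.2 []
  cost 814.1
   top [598.3 210.8] yaw -47.7 []
   side [595.8 195.2] yaw -26.2 []
panel
   both [418.  255.4] yaw 8.6 []
  cost 264.7
   top [419.  256.1] yaw 8.4 []
   side [415.2 250.9] yaw 8.4 []
[0.61889838 0.25856714 0.09073679] 5.4
```

View pics/a2.png

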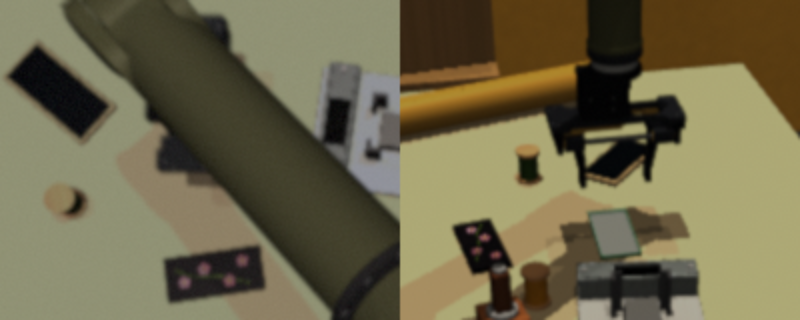

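{"api": "carry_out", "payload": {
  "targets": [
    [[-1,20,-1],[0,0,0]],
    [[-1,20,-1],[0,0,0]],
    [[0,15,0],[0,0,0]],
    [[0,10,0],[0,0,0]],
    [[0,8,0],[0,0,0]],
    [[0,4,0],[0,0,0]],
    [[0,2,0],[0,0,0]],
    [[0,0,0],[0,0,0]],
    [[0,0,0],[0,0,0]],
    [[0,0,0],[0,0,0]]
  ]
}}

```text
time_s: 6.4
tool_pos: [0.6154, 0.2562, 0.009]
tool_rot: [-90.0, -0.0, -0.4]
force: [-0.1, 0.4, 0.5]
grip_width: 0.0869
```

```bash
cat > look.py <<'E'
from h import *
import sys
f,bx,by=sys.argv[1],int(sys.argv[2]),int(sys.argv[3])
im=env.read_camera('side')[by-50:by+50,bx-65:bx+65,::-1]
cv2.imwrite('pics/'+f,cv2.resize(im,None,fx=6,fy=6,interpolation=2))
o=env.get_obs();print(o['time_s'],np.round(o['tool_pos']*1000,1),np.round(o['tool_rot'],2),np.round(o['force'],1),round(o['grip_width']*1000,1))
E
python3 look.py b1.png 336 170
```

```text
6.45 [615.3 256.1   9. ] [-8.999e+01 -4.000e-02 -3.600e-01] [ 0.1 -0.3  0.8] 86.8
```

View pics/b1.png

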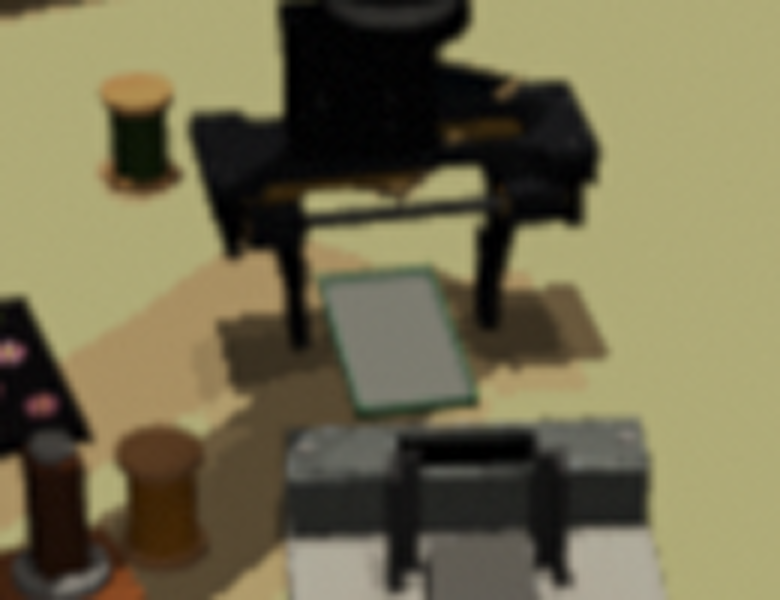

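{"api": "carry_out", "payload": {
  "targets": [
    [[0,4,0],[0,0,0]],
    [[0,3,0],[0,0,0]],
    [[0,0.3,0],[0,0,0]],
    [[0,0,0],[0,0,0]]
  ]
}}

```text
time_s: 6.85
tool_pos: [0.6149, 0.2559, 0.0009]
tool_rot: [-90.0, 0.0, -0.4]
force: [0.5, 0.2, -0.7]
grip_width: 0.0872
```

{"api": "carry_out", "payload": {
  "targets": [
    [[0,0,0],[0,0,0]],
    [[0,0,0],[0,0,0]],
    [[0,0,0],[0,0,0]],
    [[0,0,0],[0,0,0]],
    [[0,0,0],[0,0,0]],
    [[0,0,0],[0,0,0]],
    [[0,0,0],[0,0,0]]
  ],
  "jaw": 0,
  "squeeze": 20
}}

```text
time_s: 7.55
tool_pos: [0.6152, 0.2559, 0.0012]
tool_rot: [-90.0, -0.0, -0.4]
force: [0.3, -0.2, -0.4]
grip_width: 0.0596
```

{"api": "carry_out", "payload": {
  "targets": [
    [[0,-5,0],[0,0,0]],
    [[0,-15,0],[0,0,0]],
    [[0,-30,0],[0,0,0]],
    [[0,-35,0],[0,0,0]],
    [[0,-25,0],[0,0,0]],
    [[0,-10,0],[0,0,0]],
    [[0,-5,0],[0,0,0]],
    [[0,0,0],[0,0,0]],
    [[0,0,0],[0,0,0]],
    [[0,0,0],[0,0,0]]
  ]
}}

```text
time_s: 8.55
tool_pos: [0.6144, 0.2554, 0.1246]
tool_rot: [-90.1, 0.1, -0.4]
force: [-0.4, 0.9, -1.2]
grip_width: 0.0594
```

```bash
python3 look.py b2.png 336 130
python3 - <<'E'
from h import *
ims={n:avg(n,3) for n in('top','side')}; np.savez('imb.npz',**ims)
for z in (.126,.129,.132):
    o=fit2(ims,(.615,.256,0),.06,.13,.006,None,views=('side',),chroma=True,z=z,R=3,freez=False);print(z);pr(o)
a=np.clip(ims['top'][100:260,180:300,::-1]*1.5,0,255); cv2.imwrite('pics/b2t.png',cv2.resize(a.astype(np.uint8),None,fx=4,fy=4))
E
```

```text
8.6 [614.4 255.6 124.8] [-90.04   0.13  -0.35] [-0.2  0.1 -1.5] 59.7
0.126
   both [612.  263.2] yaw -2.7 []
  cost 158.0
0.129
   both [610.7 258. ] yaw -2.7 []
  cost 158.4
0.132
   both [609.8 252.3] yaw -3.1 []
  cost 160.6
```

View pics/b2.png

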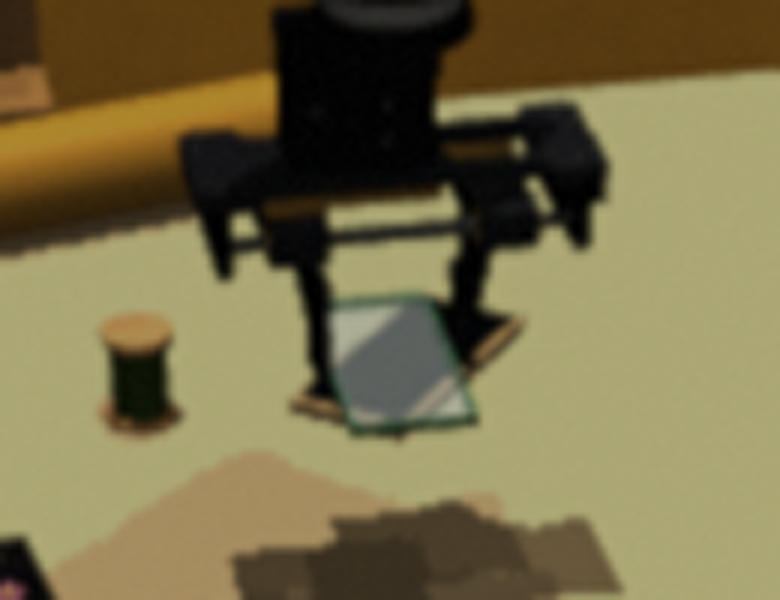

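View pics/b2t.png

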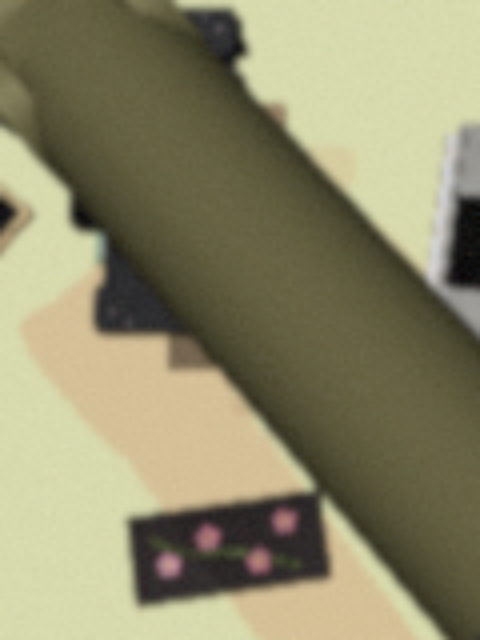

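{"api": "carry_out", "payload": {
  "targets": [
    [[0,0,0],[0,7,0]],
    [[2.4,0,-10],[0,0,0]],
    [[2.4,0,-25],[0,0,0]],
    [[2.4,0,-40],[0,0,0]],
    [[2.4,0,-45],[0,0,0]],
    [[2.4,0,-45],[0,0,0]],
    [[2.4,0,-40],[0,0,0]],
    [[2.4,0,-35],[0,0,0]],
    [[2.4,0,-25],[0,0,0]],
    [[2.4,0,-11],[0,0,0]],
    [[2.1,0,-5],[0,0,0]],
    [[0,0,0],[0,0,0]]
  ]
}}

```text
time_s: 10.1
tool_pos: [0.6029, -0.0254, 0.1263]
tool_rot: [-90.0, -0.0, -7.3]
force: [-0.4, -0.1, -1.3]
grip_width: 0.0592
```

{"api": "carry_out", "payload": {
  "targets": [
    [[0,10,0],[0,0,0]],
    [[0,15,0],[0,0,0]],
    [[0,8,0],[0,0,0]],
    [[0,4,0],[0,0,0]],
    [[0,0,0],[0,0,0]],
    [[0,0,0],[0,0,0]]
  ]
}}

```text
time_s: 10.7
tool_pos: [0.6028, -0.0255, 0.0893]
tool_rot: [-90.0, -0.0, -7.3]
force: [0.1, 0.6, -1.1]
grip_width: 0.0597
```

```bash
python3 look.py b3.png 352 220
```

```text
10.75 [603.  -25.5  89.6] [-9.00e+01 -4.00e-02 -7.34e+00] [ 0.5  0.4 -1.3] 59.5
```

View pics/b3.png

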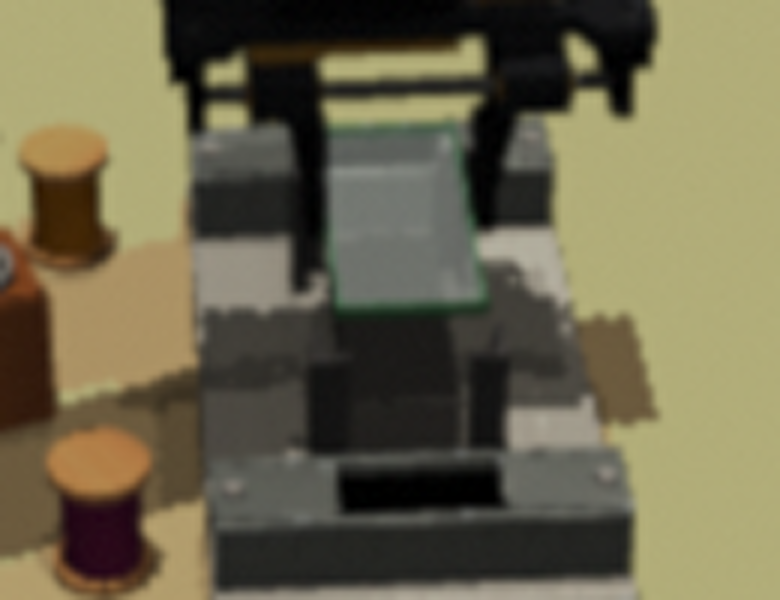

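```bash
cat > ov.py <<'E'
from h import *
import sys
im=env.read_camera('side'); k=7; x0,y0,x1,y1=300,180,410,265
a=cv2.resize(im[y0:y1,x0:x1,::-1],None,fx=k,fy=k,interpolation=2)
def poly(P,col):
    q=np.array([(proj('side',X)-[x0,y0]+.5)*k for X in P]); cv2.polylines(a,[np.round(q).astype(int)],True,col,1)
def rect(cx,cy,z,yaw,w,l): b=box([cx,cy,z,np.radians(yaw)],w,l,0); return [b[0],b[2],b[6],b[4]]
ox=-.0025
cx,cy=float(sys.argv[1])/1000+ox,float(sys.argv[2])/1000
poly(rect(cx,cy,.074,-7.4,.068,.138),(0,255,255)); poly(rect(cx,cy,.074,-7.4,.078,.148),(0,255,0)); poly(rect(cx,cy,.012,-7.4,.165,.3),(0,0,255))
for s in(1,-1):
    w=[cx+np.sin(np.radians(7.4))*.118*s,cy+np.cos(np.radians(7.4))*.118*s]; poly(rect(w[0],w[1],.046,-7.4,.064,.031),(255,0,255))
t=env.get_obs()['tool_pos']; poly(rect(t[0]+ox,t[1]+.001,t[2]+.002,-7.35,.06,.13),(255,255,0))
cv2.imwrite('pics/'+sys.argv[3],a)
E
python3 ov.py 602 -25 ov1.png
```

```text
(no output)
```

View pics/ov1.png

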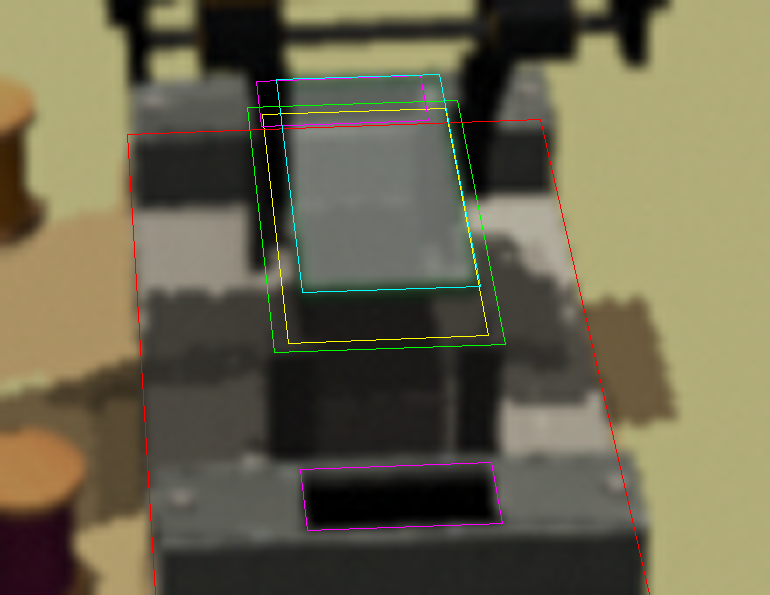

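{"api": "carry_out", "payload": {
  "targets": [
    [[-1,0,0],[0,0,0]],
    [[-1,5,0],[0,0,0]],
    [[0,8,0],[0,0,0]],
    [[0,8,0],[0,0,0]],
    [[0,8,0],[0,0,0]],
    [[0,8,0],[0,0,0]],
    [[0,5,0],[0,0,0]],
    [[0,2,0],[0,0,0]],
    [[0,0,0],[0,0,0]],
    [[0,0,0],[0,0,0]]
  ]
}}

```text
time_s: 11.8
tool_pos: [0.6009, -0.0254, 0.0455]
tool_rot: [-90.0, -0.0, -7.4]
force: [-0.1, -0.1, -1.3]
grip_width: 0.0596
```

```bash
python3 ov.py 601 -25 ov2.png;python3 -c "
from h import *
o=env.get_obs();print(o['time_s'],np.round(o['tool_pos']*1000,1),o['force'])"
```

```text
11.85 [601.  -25.5  45.6] [-0.02014606  0.11516705 -1.17011719]
```

View pics/ov2.png

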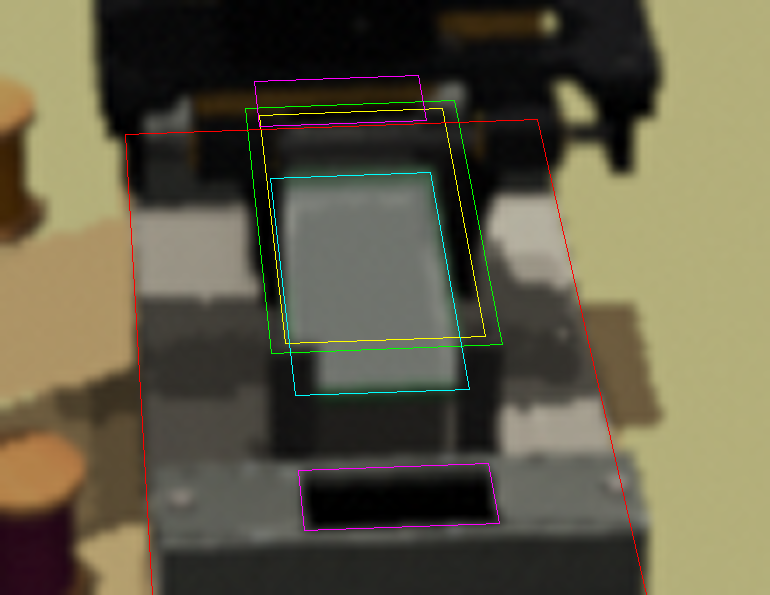

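{"api": "carry_out", "payload": {
  "targets": [
    [[0,2,0],[0,0,0]],
    [[0,2,0],[0,0,0]],
    [[0,0.7,0],[0,0,0]],
    [[0,0,0],[0,0,0]],
    [[0,0,0],[0,0,0]]
  ]
}}

```text
time_s: 12.35
tool_pos: [0.6009, -0.0255, 0.0412]
tool_rot: [-90.0, -0.0, -7.4]
force: [-1.9, 0.4, 5.8]
grip_width: 0.0594
```

{"api": "carry_out", "payload": {
  "targets": [
    [[0,0,0],[0,0,0]],
    [[0,0,0],[0,0,0]],
    [[0,0,0],[0,0,0]],
    [[0,0,0],[0,0,0]],
    [[0,-10,0],[0,0,0]],
    [[0,-20,0],[0,0,0]],
    [[0,-30,0],[0,0,0]],
    [[0,-30,0],[0,0,0]],
    [[0,-30,0],[0,0,0]]
  ],
  "jaw": 0.95
}}

```text
time_s: 13.25
tool_pos: [0.6006, -0.0252, 0.1624]
tool_rot: [-90.0, -0.0, -7.3]
force: [0.5, -0.2, -0.3]
grip_width: 0.0824
```

{"api": "carry_out", "payload": {
  "targets": [
    [[6,0,-14],[0,0.5,0]],
    [[14,0,-32],[0,0,0]],
    [[18,0,-40],[0,0,0]],
    [[18,0,-40],[0,0,0]],
    [[18,0,-40],[0,0,0]],
    [[15,0,-32],[0,0,0]],
    [[9,10,-20],[0,0,0]],
    [[5,20,-13],[0,0,0]],
    [[0,30,0],[0,0,0]],
    [[0,30,0],[0,0,0]],
    [[0,15,0],[0,0,0]],
    [[0,5,0],[0,0,0]]
  ]
}}

```text
time_s: 14.45
tool_pos: [0.6694, -0.2673, 0.0474]
tool_rot: [-89.9, 0.3, -7.8]
force: [-0.4, -0.0, -0.4]
grip_width: 0.0827
```

{"api": "carry_out", "payload": {
  "targets": [
    [[0,0,0],[0,0,0]],
    [[0,0,0],[0,0,0]]
  ]
}}

```text
time_s: 14.65
tool_pos: [0.6723, -0.2683, 0.0521]
tool_rot: [-90.0, -0.1, -7.8]
force: [-0.4, 0.0, 0.2]
grip_width: 0.0824
```

```bash
python3 look.py c1.png 405 285; python3 ov.py 601 -25 ov3.png
python3 - <<'E'
from h import *
ims={'side':avg('side',3)}
pr(fit2(ims,(.671,-.268,-.13),.06,.13,.007,(.03,.1),views=('side',)))
pr(fit2(ims,(.601,-.025,-.13),.06,.13,.006,None,views=('side',),z=.043,R=2,chroma=False))
E
```

```text
14.7 [ 672.4 -268.5   52.5] [-90.04  -0.16  -7.85] [ 0.7 -0.3  0.1] 82.5
   both [ 671.7 -269.1] yaw -7.4 []
  cost 154.5
   both [601. -25.] yaw -7.4 []
  cost nan
  return _methods._mean(a, axis=axis, dtype=dtype,
  ret = um.true_divide(
```

View pics/c1.png

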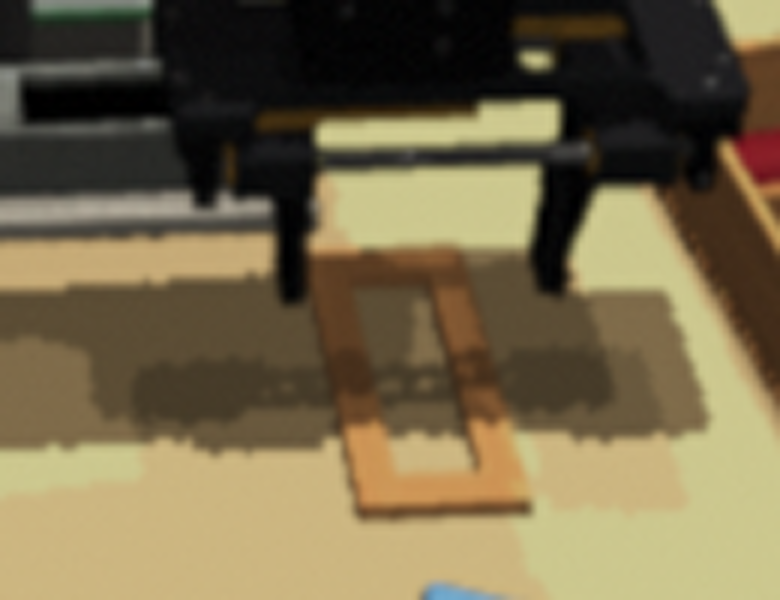

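View pics/ov3.png

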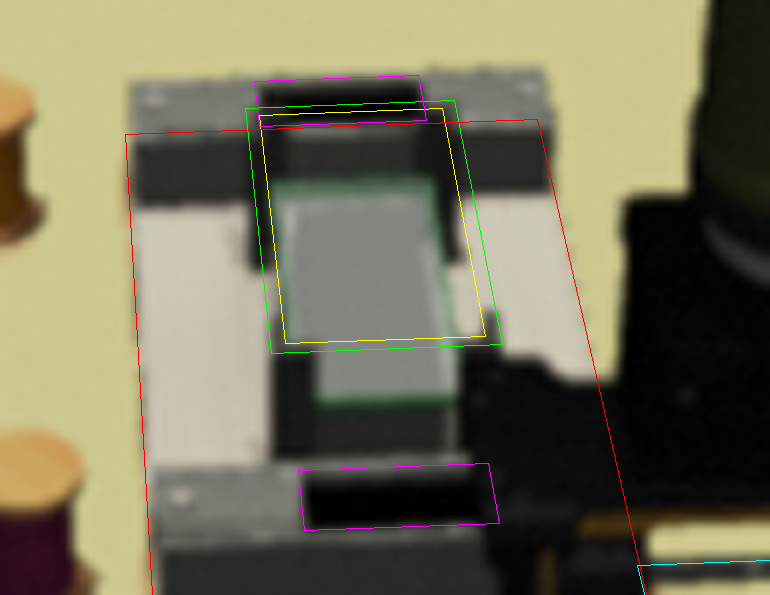

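{"api": "carry_out", "payload": {
  "targets": [
    [[0,10,0],[0,0,0]],
    [[0,14,0],[0,0,0]],
    [[0,12,0],[0,0,0]],
    [[0,8,0],[0,0,0]],
    [[0,4,0],[0,0,0]],
    [[0,2,0],[0,0,0]],
    [[0,0.5,0],[0,0,0]],
    [[0,0,0],[0,0,0]],
    [[0,0,0],[0,0,0]]
  ]
}}

```text
time_s: 15.8
tool_pos: [0.6711, -0.2682, 0.0006]
tool_rot: [-90.0, 0.0, -7.8]
force: [-3.6, 1.4, 5.6]
grip_width: 0.0826
```

{"api": "carry_out", "payload": {
  "targets": [
    [[0,0,0],[0,0,0]],
    [[0,0,0],[0,0,0]],
    [[0,0,0],[0,0,0]],
    [[0,0,0],[0,0,0]],
    [[0,0,0],[0,0,0]],
    [[0,0,0],[0,0,0]],
    [[0,0,0],[0,0,0]]
  ],
  "jaw": 0,
  "squeeze": 15
}}

```text
time_s: 16.5
tool_pos: [0.6716, -0.2686, 0.0006]
tool_rot: [-90.0, -0.0, -7.9]
force: [-1.7, 0.1, 5.1]
grip_width: 0.0597
```

{"api": "carry_out", "payload": {
  "targets": [
    [[0,-8,0],[0,-0.45,0]],
    [[0,-20,0],[0,0,0]],
    [[0,-35,0],[0,0,0]],
    [[-5,-35,10],[0,0,0]],
    [[-14,-22,30],[0,0,0]],
    [[-18,0,40],[0,0,0]],
    [[-18,0,42],[0,0,0]],
    [[-18,0,42],[0,0,0]],
    [[-14,0,35],[0,0,0]],
    [[-9,0,20],[0,0,0]],
    [[-4,0,10],[0,0,0]],
    [[-1.5,0,3],[0,0,0]]
  ]
}}

```text
time_s: 17.7
tool_pos: [0.6009, -0.0242, 0.1211]
tool_rot: [-90.0, -0.1, -7.3]
force: [1.5, -0.3, -0.3]
grip_width: 0.0599
```

{"api": "carry_out", "payload": {
  "targets": [
    [[0,0,0],[0,0,0]],
    [[0,5,0],[0,0,0]],
    [[0,15,0],[0,0,0]],
    [[0,8,0],[0,0,0]],
    [[0,2,0],[0,0,0]],
    [[0,0,0],[0,0,0]],
    [[0,0,0],[0,0,0]]
  ]
}}

```text
time_s: 18.4
tool_pos: [0.6007, -0.0251, 0.0901]
tool_rot: [-90.0, -0.0, -7.4]
force: [0.5, 0.0, -0.3]
grip_width: 0.0599
```

```bash
python3 ov.py 601 -25 ov4.png;python3 -c "
from h import *
o=env.get_obs();print(o['time_s'],np.round(o['tool_pos']*1000,1),o['force'])"
```

```text
18.45 [600.8 -25.1  90.3] [-0.59907514 -0.29597539 -0.04234796]
```

View pics/ov4.png

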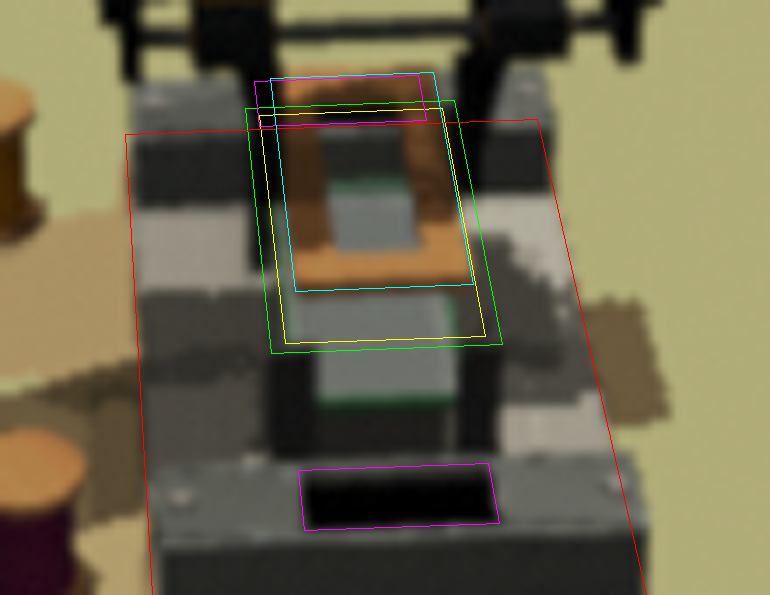

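{"api": "carry_out", "payload": {
  "targets": [
    [[0,5,0],[0,0,0]],
    [[0,8,0],[0,0,0]],
    [[0,8,0],[0,0,0]],
    [[0,8,0],[0,0,0]],
    [[0,7,0],[0,0,0]],
    [[0,4,0],[0,0,0]],
    [[0,2.5,0],[0,0,0]],
    [[0,1,0],[0,0,0]],
    [[0,0.5,0],[0,0,0]],
    [[0,0,0],[0,0,0]]
  ]
}}

```text
time_s: 19.45
tool_pos: [0.6005, -0.0252, 0.0465]
tool_rot: [-90.0, -0.0, -7.4]
force: [-2.5, 0.1, 2.8]
grip_width: 0.0594
```

{"api": "carry_out", "payload": {
  "targets": [
    [[0,0,0],[0,0,0]],
    [[0,0,0],[0,0,0]],
    [[0,0,0],[0,0,0]],
    [[0,0,0],[0,0,0]],
    [[0,-10,0],[0,0,0]],
    [[0,-20,0],[0,0,0]],
    [[0,-30,0],[0,0,0]],
    [[0,-30,0],[0,0,0]],
    [[0,-30,0],[0,0,0]]
  ],
  "jaw": 0.95
}}

```text
time_s: 20.35
tool_pos: [0.6005, -0.025, 0.1679]
tool_rot: [-90.0, -0.0, -7.4]
force: [0.7, -0.2, -0.0]
grip_width: 0.0824
```

{"api": "carry_out", "payload": {
  "targets": [
    [[0,0,0],[0,2.8,0]],
    [[-8,0,-15],[0,0,0]],
    [[-15.5,0,-31],[0,0,0]],
    [[-20,0,-40],[0,0,0]],
    [[-22,0,-43],[0,0,0]],
    [[-22,0,-43],[0,0,0]],
    [[-22,0,-43],[0,0,0]],
    [[-20,0,-40],[0,0,0]],
    [[-15.5,10,-31],[0,0,0]],
    [[-8,20,-15],[0,0,0]],
    [[-2,25,-5.4],[0,0,0]],
    [[0,25,0],[0,0,0]]
  ]
}}

```text
time_s: 21.55
tool_pos: [0.3931, -0.3011, 0.0863]
tool_rot: [-90.1, -0.1, -10.4]
force: [0.8, -0.3, 0.2]
grip_width: 0.0829
```

{"api": "carry_out", "payload": {
  "targets": [
    [[0,20,0],[0,0,0]],
    [[0,10,0],[0,0,0]],
    [[0,5,0],[0,0,0]],
    [[0,0,0],[0,0,0]],
    [[0,0,0],[0,0,0]]
  ]
}}

```text
time_s: 22.05
tool_pos: [0.3944, -0.2997, 0.052]
tool_rot: [-90.1, -0.1, -10.2]
force: [-0.1, 0.3, 0.4]
grip_width: 0.0826
```

```bash
python3 look.py d1.png 285 310; python3 ov.py 601 -25 ov5.png
python3 - <<'E'
from h import *
ims={'side':avg('side',3)}
pr(fit2(ims,(.392,-.299,-.18),.06,.13,.007,(.03,.1),views=('side',)))
E
```

```text
22.1 [ 394.4 -299.8   52.1] [-9.007e+01 -9.000e-02 -1.020e+01] [-0.7 -0.2  0.1] 82.5
   both [ 391.7 -298.9] yaw -10.0 []
  cost 82.8
```

View pics/d1.png

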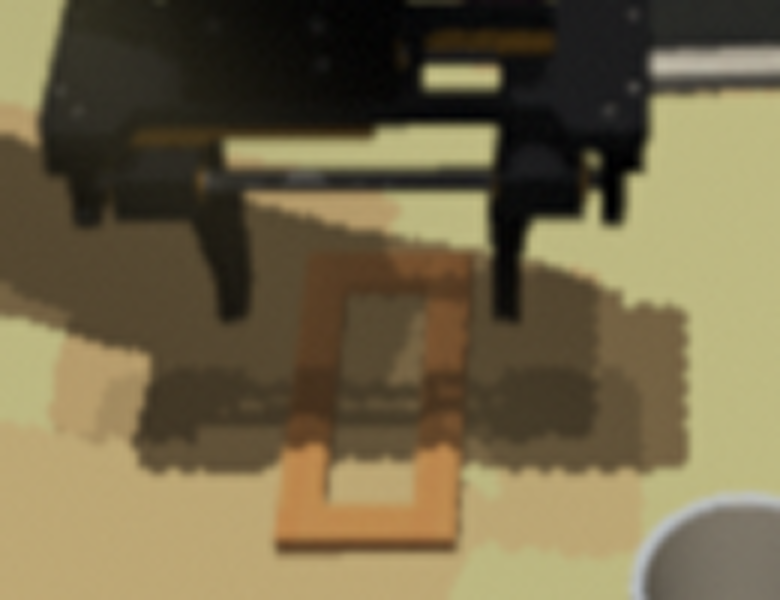

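View pics/ov5.png

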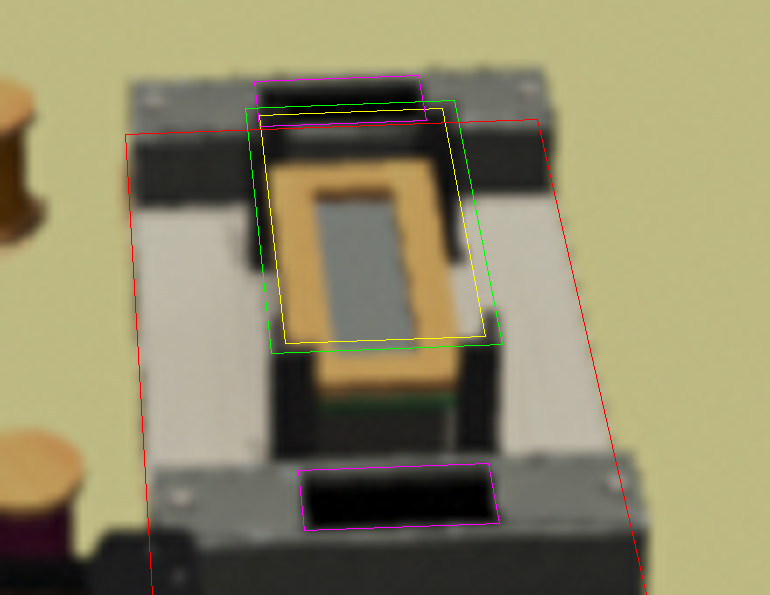

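{"api": "carry_out", "payload": {
  "targets": [
    [[0,10,0],[0,0,0]],
    [[0,14,0],[0,0,0]],
    [[0,12,0],[0,0,0]],
    [[0,8,0],[0,0,0]],
    [[0,4,0],[0,0,0]],
    [[0,2,0],[0,0,0]],
    [[0,0,0],[0,0,0]],
    [[0,0,0],[0,0,0]]
  ]
}}

```text
time_s: 23.1
tool_pos: [0.394, -0.2995, 0.0013]
tool_rot: [-90.0, -0.0, -10.2]
force: [0.5, 0.3, -0.3]
grip_width: 0.0828
```

{"api": "carry_out", "payload": {
  "targets": [
    [[0,0,0],[0,0,0]],
    [[0,0,0],[0,0,0]],
    [[0,0,0],[0,0,0]],
    [[0,0,0],[0,0,0]],
    [[0,0,0],[0,0,0]],
    [[0,0,0],[0,0,0]],
    [[0,0,0],[0,0,0]]
  ],
  "jaw": 0,
  "squeeze": 15
}}

```text
time_s: 23.8
tool_pos: [0.3937, -0.2994, 0.0011]
tool_rot: [-90.0, -0.0, -10.2]
force: [-0.3, -0.2, 1.3]
grip_width: 0.0597
```

{"api": "carry_out", "payload": {
  "targets": [
    [[0,-8,0],[0,0,0]],
    [[0,-20,0],[0,0,0]],
    [[0,-35,0],[0,-2.8,0]],
    [[0,-40,0],[0,0,0]],
    [[8,-22,14],[0,0,0]],
    [[17,0,30],[0,0,0]],
    [[24,0,42],[0,0,0]],
    [[24,0,43],[0,0,0]],
    [[24,0,43],[0,0,0]],
    [[24,0,42],[0,0,0]],
    [[21,0,36],[0,0,0]],
    [[15,0,26],[0,0,0]]
  ]
}}

```text
time_s: 25.0
tool_pos: [0.5862, -0.0424, 0.1266]
tool_rot: [-89.9, -0.0, -7.2]
force: [0.6, -0.1, -0.3]
grip_width: 0.0598
```

{"api": "carry_out", "payload": {
  "targets": [
    [[8,0,14],[0,0,0]],
    [[3.9,0,7],[0,0,0]],
    [[1,5,1.8],[0,0,0]],
    [[0,15,0],[0,0,0]],
    [[0,10,0],[0,0,0]],
    [[0,3,0],[0,0,0]],
    [[0,0,0],[0,0,0]],
    [[0,0,0],[0,0,0]]
  ]
}}

```text
time_s: 25.8
tool_pos: [0.6006, -0.0253, 0.0931]
tool_rot: [-90.0, -0.0, -7.4]
force: [-0.4, -0.5, -0.8]
grip_width: 0.0599
```

```bash
python3 ov.py 601 -25 ov6.png;python3 -c "
from h import *
o=env.get_obs();print(o['time_s'],np.round(o['tool_pos']*1000,1),o['force'])"
```

```text
25.85 [600.9 -25.2  93.4] [0.04311008 0.44243639 0.0573695 ]
```

View pics/ov6.png

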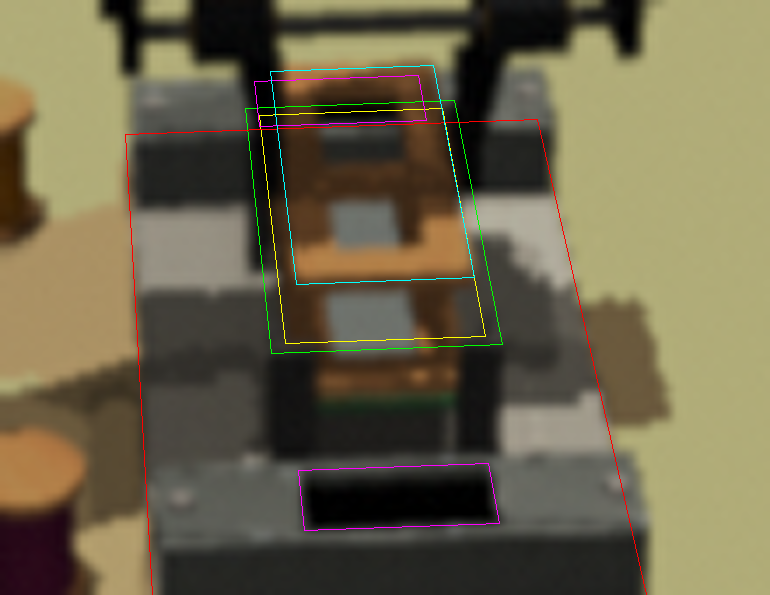

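{"api": "carry_out", "payload": {
  "targets": [
    [[0,5,0],[0,0,0]],
    [[0,8,0],[0,0,0]],
    [[0,8,0],[0,0,0]],
    [[0,8,0],[0,0,0]],
    [[0,5,0],[0,0,0]],
    [[0,3,0],[0,0,0]],
    [[0,1.5,0],[0,0,0]],
    [[0,1,0],[0,0,0]],
    [[0,0,0],[0,0,0]]
  ]
}}

```text
time_s: 26.75
tool_pos: [0.6006, -0.0248, 0.0542]
tool_rot: [-90.0, 0.0, -7.4]
force: [-2.6, -1.0, 4.5]
grip_width: 0.0598
```

{"api": "carry_out", "payload": {
  "targets": [
    [[0,0,0],[0,0,0]],
    [[0,0,0],[0,0,0]],
    [[0,0,0],[0,0,0]],
    [[0,0,0],[0,0,0]],
    [[0,-10,0],[0,0,0]],
    [[0,-20,0],[0,0,0]],
    [[0,-30,0],[0,0,0]],
    [[0,-30,0],[0,0,0]],
    [[0,-20,0],[0,0,0]],
    [[0,0,0],[0,0,0]]
  ],
  "jaw": 0.95
}}

```text
time_s: 27.75
tool_pos: [0.6029, -0.0245, 0.1676]
tool_rot: [-90.0, -0.4, -7.4]
force: [0.2, -0.1, -0.1]
grip_width: 0.0827
```

Run:
```python
from h import *
ims={n:avg(n,3) for n in('top','side')}; np.savez('ims.npz',**ims)
pr(fit2(ims,(.418,.257,.147),.06,.13,.01,None,chroma=False,fill=True))
for n in ims: cv2.imwrite('pics/e1%s.png'%n,ims[n][:,:,::-1].astype(np.uint8))
a=ims['top'][50:340];b=ims['side'][50:350]
cv2.imwrite('pics/e1.png',np.vstack([a,b])[:,:,::-1].astype(np.uint8))
```

```text
both [417.6 256.1] yaw 8.6 []
  cost 192.3
   top [418.4 256.8] yaw 8.8 []
   side [414.7 251.9] yaw 8.4 []
```

View pics/e1.png

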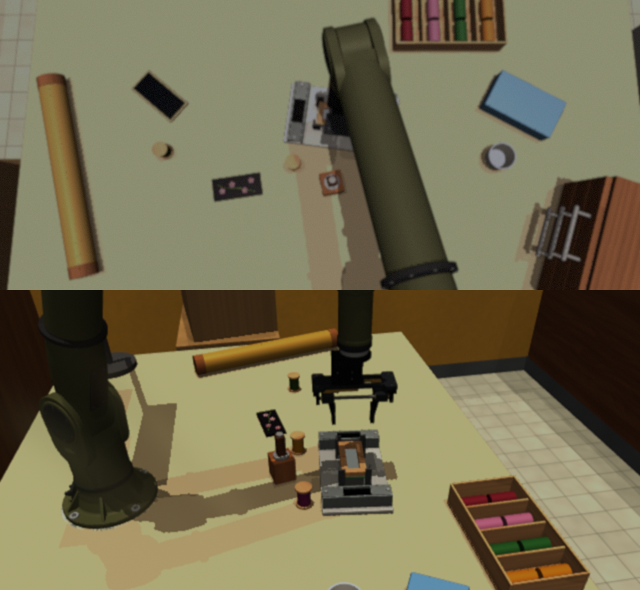

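{"api": "carry_out", "payload": {
  "targets": [
    [[0,0,0],[0,-8,0]],
    [[0,0,0],[0,-8,0]],
    [[-6,0,14],[0,0,0]],
    [[-13,0,28],[0,0,0]],
    [[-18,0,40],[0,0,0]],
    [[-20,0,44],[0,0,0]],
    [[-20,0,44],[0,0,0]],
    [[-20,0,44],[0,0,0]],
    [[-18,0,40],[0,0,0]],
    [[-13,0,28],[0,0,0]],
    [[-8,10,16],[0,0,0]],
    [[-4.3,20,7.9],[0,0,0]]
  ]
}}

```text
time_s: 29.25
tool_pos: [0.4145, 0.2597, 0.134]
tool_rot: [-90.0, -0.2, 8.6]
force: [0.2, -0.0, 0.0]
grip_width: 0.0825
```

{"api": "carry_out", "payload": {
  "targets": [
    [[0,25,0],[0,0,0]],
    [[0,25,0],[0,0,0]],
    [[0,20,0],[0,0,0]],
    [[0,10,0],[0,0,0]],
    [[0,5,0],[0,0,0]],
    [[0,0,0],[0,0,0]],
    [[0,0,0],[0,0,0]]
  ]
}}

```text
time_s: 29.95
tool_pos: [0.4166, 0.2571, 0.0493]
tool_rot: [-90.0, -0.1, 8.6]
force: [-0.4, -0.2, -0.4]
grip_width: 0.0824
```

```bash
python3 look.py f1.png 275 180
python3 - <<'E'
from h import *
ims={'side':avg('side',3)}
pr(fit2(ims,(.415,.253,.147),.06,.13,.01,None,views=('side',),chroma=False,fill=True))
E
python3 ov.py 601 -25 ov7.png
```

```text
30.0 [416.8 257.   49.4] [-89.99  -0.09   8.56] [0.5 0.7 0.8] 82.6
   both [415.8 249.3] yaw 7.4 []
  cost 128.7
```

View pics/f1.png

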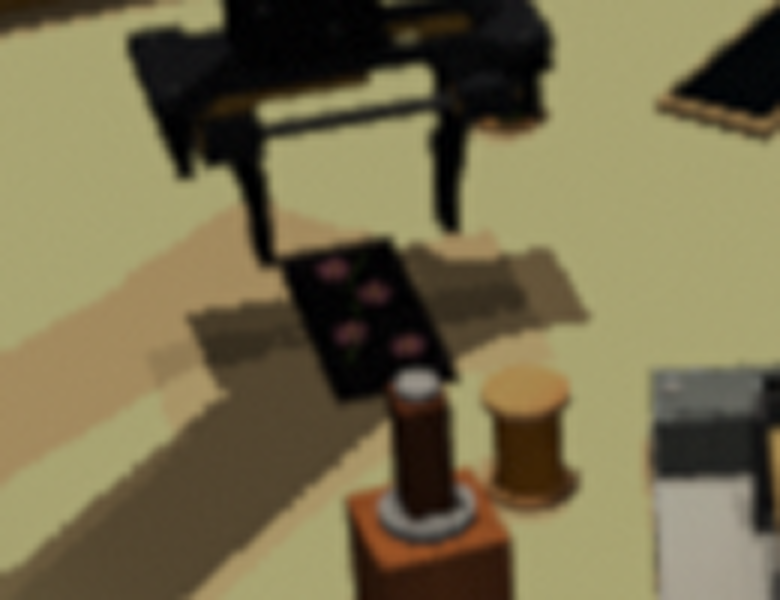

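View pics/ov7.png

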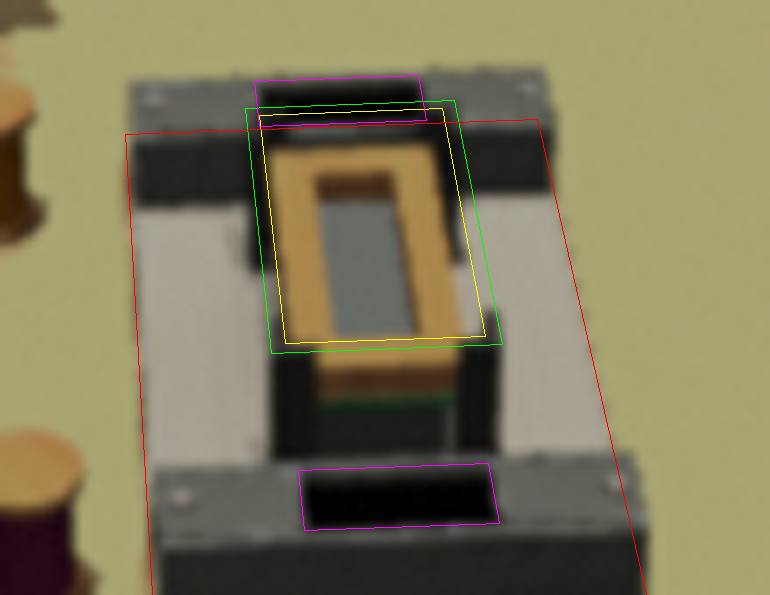

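{"api": "carry_out", "payload": {
  "targets": [
    [[0,10,0],[0,0,0]],
    [[0,14,0],[0,0,0]],
    [[0,11,0],[0,0,0]],
    [[0,7,0],[0,0,0]],
    [[0,3.5,0],[0,0,0]],
    [[0,2,0],[0,0,0]],
    [[0,0,0],[0,0,0]],
    [[0,0,0],[0,0,0]]
  ]
}}

```text
time_s: 31.0
tool_pos: [0.4165, 0.2569, 0.0013]
tool_rot: [-90.0, -0.0, 8.6]
force: [0.1, -0.8, 0.6]
grip_width: 0.0826
```

{"api": "carry_out", "payload": {
  "targets": [
    [[0,0,0],[0,0,0]],
    [[0,0,0],[0,0,0]],
    [[0,0,0],[0,0,0]],
    [[0,0,0],[0,0,0]],
    [[0,0,0],[0,0,0]],
    [[0,0,0],[0,0,0]],
    [[0,0,0],[0,0,0]]
  ],
  "jaw": 0,
  "squeeze": 20
}}

```text
time_s: 31.7
tool_pos: [0.4165, 0.2566, 0.0011]
tool_rot: [-90.0, -0.0, 8.6]
force: [1.1, -0.8, 1.4]
grip_width: 0.0599
```

{"api": "carry_out", "payload": {
  "targets": [
    [[0,-8,0],[0,0,0]],
    [[0,-20,0],[0,0,0]],
    [[0,-35,0],[0,0,0]],
    [[0,-40,0],[0,8,0]],
    [[0,-22,0],[0,8,0]],
    [[11,0,-13],[0,0,0]],
    [[20,0,-23],[0,0,0]],
    [[29,0,-34],[0,0,0]],
    [[31,0,-36],[0,0,0]],
    [[31,0,-36],[0,0,0]],
    [[31,0,-36],[0,0,0]],
    [[29,0,-34],[0,0,0]]
  ]
}}

```text
time_s: 32.9
tool_pos: [0.5699, 0.0208, 0.1262]
tool_rot: [-90.0, 0.0, -7.4]
force: [-0.3, 0.8, -1.4]
grip_width: 0.0596
```

{"api": "carry_out", "payload": {
  "targets": [
    [[20,0,-23],[0,0,0]],
    [[11,0,-13],[0,0,0]],
    [[5,0,-6],[0,0,0]],
    [[1.1,5,-1.5],[0,0,0]],
    [[0,13,0],[0,0,0]],
    [[0,9,0],[0,0,0]],
    [[0,3,0],[0,0,0]],
    [[0,0,0],[0,0,0]],
    [[0,0,0],[0,0,0]]
  ]
}}

```text
time_s: 33.8
tool_pos: [0.6005, -0.0245, 0.0961]
tool_rot: [-90.0, -0.0, -7.4]
force: [0.9, -0.4, -1.6]
grip_width: 0.0598
```

```bash
python3 ov.py 601 -25 ov8.png;python3 -c "
from h import *
o=env.get_obs();print(o['time_s'],np.round(o['tool_pos']*1000,1),o['tool_rot'],o['force'])"
```

```text
33.85 [600.7 -24.7  96.4] [-9.00020216e+01 -3.25283239e-02 -7.38039696e+00] [-0.01884056  0.6034365  -1.08495378]
```

View pics/ov8.png

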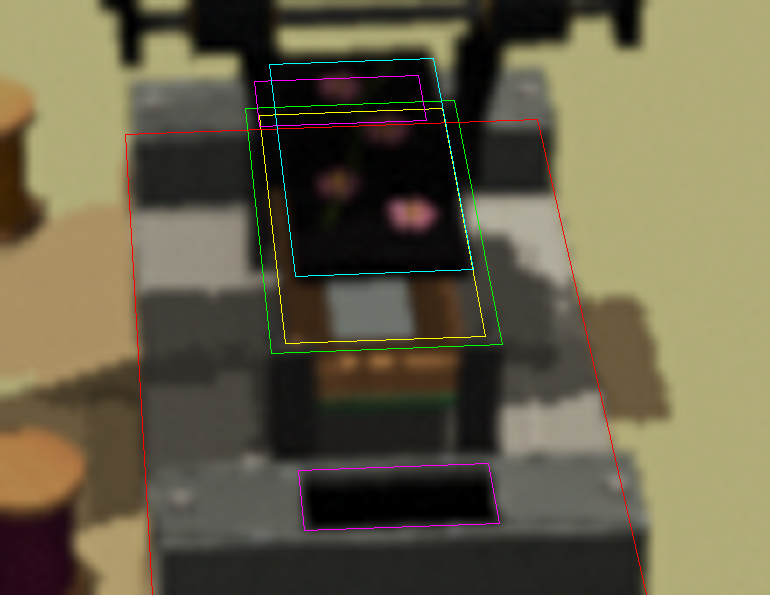

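{"api": "carry_out", "payload": {
  "targets": [
    [[0,5,0],[0,0,0]],
    [[0,7,0],[0,0,0]],
    [[0,7,0],[0,0,0]],
    [[0,7,0],[0,0,0]],
    [[0,4,0],[0,0,0]],
    [[0,3,0],[0,0,0]],
    [[0,1.5,0],[0,0,0]],
    [[0,1,0],[0,0,0]],
    [[0,0,0],[0,0,0]]
  ]
}}

```text
time_s: 34.75
tool_pos: [0.6005, -0.025, 0.0612]
tool_rot: [-90.0, 0.0, -7.4]
force: [-2.2, -1.0, 4.4]
grip_width: 0.0597
```

{"api": "carry_out", "payload": {
  "targets": [
    [[0,0,0],[0,0,0]],
    [[0,0,0],[0,0,0]],
    [[0,0,0],[0,0,0]],
    [[0,0,0],[0,0,0]],
    [[0,-10,0],[0,0,0]],
    [[0,-20,0],[0,0,0]],
    [[0,-30,0],[0,0,0]],
    [[0,-40,0],[0,0,0]],
    [[0,-20,0],[0,0,0]],
    [[0,0,0],[0,0,0]]
  ],
  "jaw": 0.95
}}

```text
time_s: 35.75
tool_pos: [0.603, -0.0245, 0.1851]
tool_rot: [-90.0, -0.4, -7.4]
force: [1.1, -0.3, 0.1]
grip_width: 0.0827
```

```bash
python3 ov.py 601 -25 ov9.png
python3 - <<'E'
from h import *
o=env.get_obs();print(o['time_s'],np.round(o['tool_pos']*1000,1))
ims={n:avg(n,4) for n in('top','side')}; np.savez('ims.npz',**ims)
for n,(x0,y0,x1,y1) in {'top':(305,210,360,255),'side':(255,180,310,245)}.items():
    im=np.clip(ims[n][y0:y1,x0:x1,::-1]*1.5,0,255).astype(np.uint8); cv2.imwrite('pics/st%s.png'%n,cv2.resize(im,None,fx=10,fy=10,interpolation=2) if n=='top' else cv2.resize(im,None,fx=9,fy=9,interpolation=2))
E
```

```text
35.8 [601.7 -24.8 182.8]
```

View pics/ov9.png

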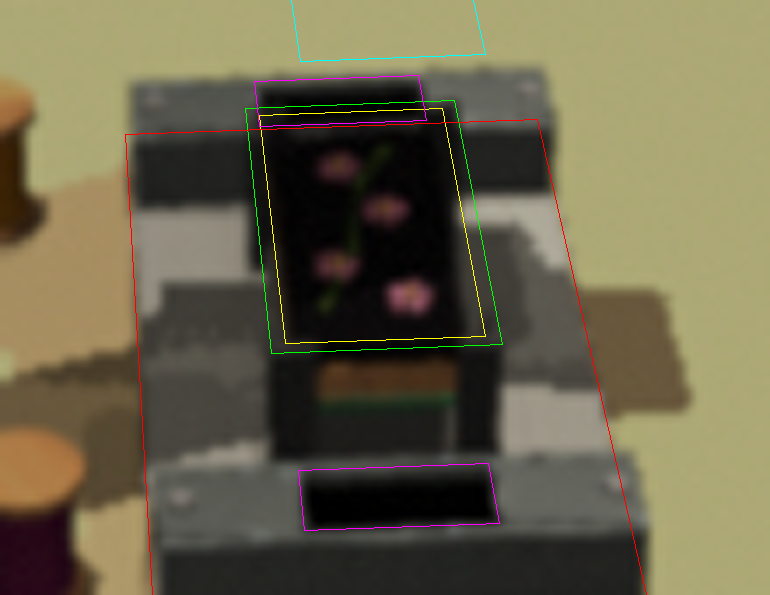

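View pics/sttop.png

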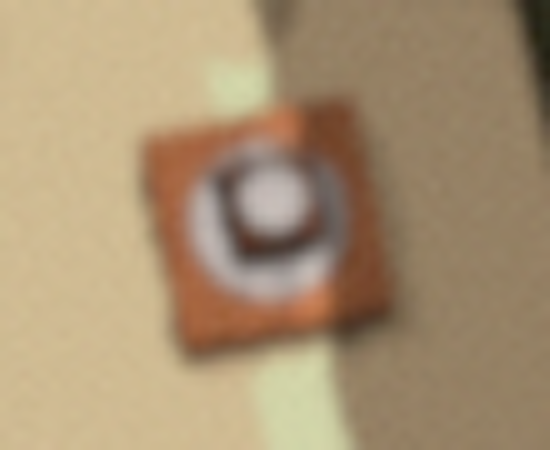

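View pics/stside.png

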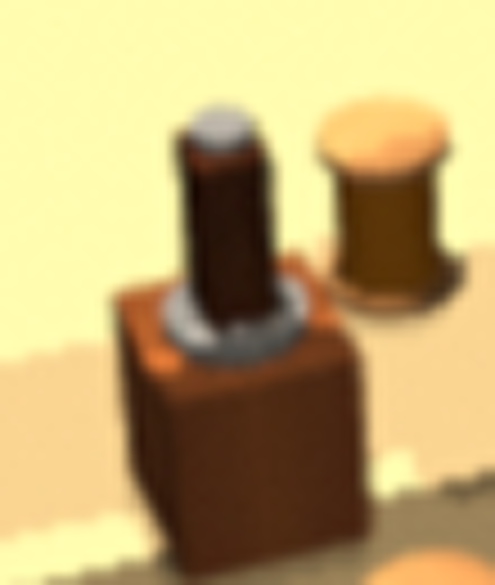

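Run:
```python
from h import *
for n,uv,z in [('top',(331.75,229.55),.132),('top',(331.55,231.75),.07),('top',(331.55,232.2),.064),('side',(279.1,193.8),.132),('side',(280.9,214.2),.070)]:
    print(n,z,np.round(at(n,uv,z)*1000,1))
print(tri((331.75,229.55),(279.1,193.8)),tri((331.55,231.75),(280.9,214.2)))
ims=dict(np.load('ims.npz'))
pr(fit2(ims,(.435,-.02,.18),.056,.056,.064,None,views=('top',),chroma=True,R=4))
# windows top/side re-fit
```

```text
top 0.132 [426.    4.3 132. ]
top 0.07 [426.    3.8  70. ]
top 0.064 [425.4   3.7  64. ]
side 0.132 [422.8  -0.6 132. ]
side 0.07 [423.5   0.5  70. ]
(array([0.42467111, 0.00425682, 0.12890739]), np.float64(0.003156004551448365)) (array([0.42493215, 0.00375397, 0.06773043]), np.float64(0.0025293157841996794))
   both [426.9   3.7] yaw 12.2 []
  cost 74.5
```

{"api": "carry_out", "payload": {
  "targets": [
    [[0,0,0],[0,-6.1,0]],
    [[0,0,0],[0,-6.1,0]],
    [[0,0,0],[0,-6.1,0]],
    [[-10,0,3],[0,0,0]],
    [[-20,0,7],[0,0,0]],
    [[-30,0,11],[0,0,0]],
    [[-35,0,13],[0,0,0]],
    [[-32,0,12],[0,0,0]],
    [[-22,0,8],[0,0,0]],
    [[-13,0,5],[0,0,0]],
    [[-6.8,0,2.7],[0,0,0]],
    [[0,0,0],[0,0,0]]
  ],
  "jaw": 1
}}

```text
time_s: 37.4
tool_pos: [0.4224, 0.0035, 0.1804]
tool_rot: [-90.1, 0.0, 10.8]
force: [0.8, 0.1, 0.1]
grip_width: 0.0873
```

{"api": "carry_out", "payload": {
  "targets": [
    [[0,0,0],[0,0,0]],
    [[0,0,0],[0,0,0]],
    [[0,0,0],[0,0,0]]
  ]
}}

```text
time_s: 37.7
tool_pos: [0.4236, 0.004, 0.1804]
tool_rot: [-89.9, -0.0, 10.9]
force: [-0.5, 0.2, 0.1]
grip_width: 0.0874
```

```bash
python3 look.py g1.png 280 190
```

```text
37.75 [423.5   3.9 180.4] [-89.92   0.    10.9 ] [-0.8 -0.3 -0.8] 87.0
```

View pics/g1.png

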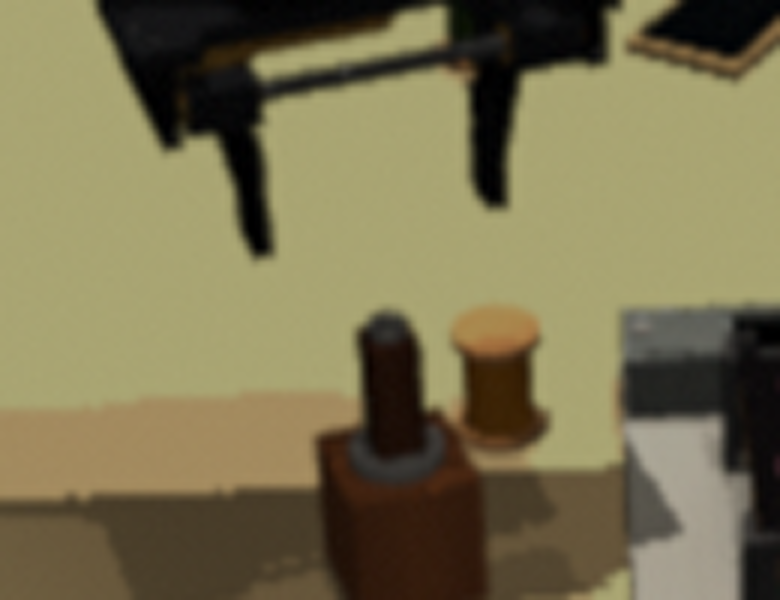

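{"api": "carry_out", "payload": {
  "targets": [
    [[0,10,0],[0,0,0]],
    [[0,20,0],[0,0,0]],
    [[0,25,0],[0,0,0]],
    [[0,20,0],[0,0,0]],
    [[0,12,0],[0,0,0]],
    [[0,7,0],[0,0,0]],
    [[0,4,0],[0,0,0]],
    [[0,2,0],[0,0,0]],
    [[0,0,0],[0,0,0]],
    [[0,0,0],[0,0,0]]
  ]
}}

```text
time_s: 38.75
tool_pos: [0.4236, 0.0036, 0.081]
tool_rot: [-90.0, -0.0, 10.9]
force: [0.3, -0.1, 0.1]
grip_width: 0.0872
```

```bash
python3 look.py g2.png 280 190
```

```text
38.8 [423.6   3.6  81. ] [-9.005e+01 -5.000e-02  1.089e+01] [0.5 0.  1. ] 86.7
```

View pics/g2.png

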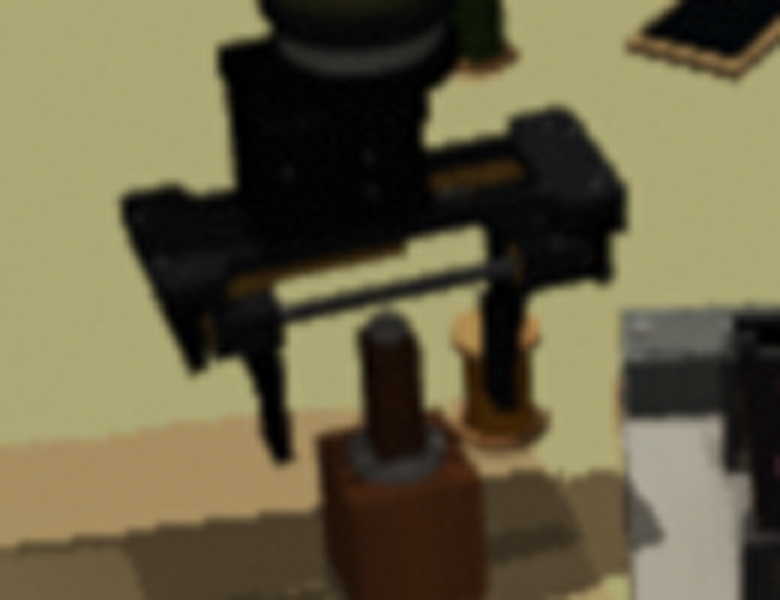

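{"api": "carry_out", "payload": {
  "targets": [
    [[0,0,0],[0,0,0]],
    [[0,0,0],[0,0,0]],
    [[0,0,0],[0,0,0]],
    [[0,0,0],[0,0,0]],
    [[0,0,0],[0,0,0]],
    [[0,0,0],[0,0,0]],
    [[0,0,0],[0,0,0]],
    [[0,0,0],[0,0,0]],
    [[0,0,0],[0,0,0]],
    [[0,0,0],[0,0,0]]
  ],
  "jaw": 0,
  "squeeze": 40
}}

```text
time_s: 39.8
tool_pos: [0.4233, 0.0037, 0.0806]
tool_rot: [-90.0, -0.0, 10.9]
force: [0.6, 0.3, -0.5]
grip_width: 0.0219
```

{"api": "carry_out", "payload": {
  "targets": [
    [[0,-5,0],[0,0,0]],
    [[0,-15,0],[0,0,0]],
    [[0,-25,0],[0,0,0]],
    [[0,-25,0],[0,0,0]],
    [[0,-15,0],[0,0,0]],
    [[0,-5,0],[0,0,0]],
    [[0,0,0],[0,0,0]],
    [[0,0,0],[0,0,0]],
    [[0,0,0],[0,0,0]]
  ]
}}

```text
time_s: 40.7
tool_pos: [0.4223, 0.0038, 0.1695]
tool_rot: [-89.9, 0.1, 10.9]
force: [0.3, 0.9, -1.0]
grip_width: 0.0218
```

```bash
python3 look.py g3.png 280 170
```

```text
40.75 [422.4   3.8 169.6] [-89.94   0.09  10.9 ] [ 0.4 -0.9 -1.5] 22.3
```

View pics/g3.png

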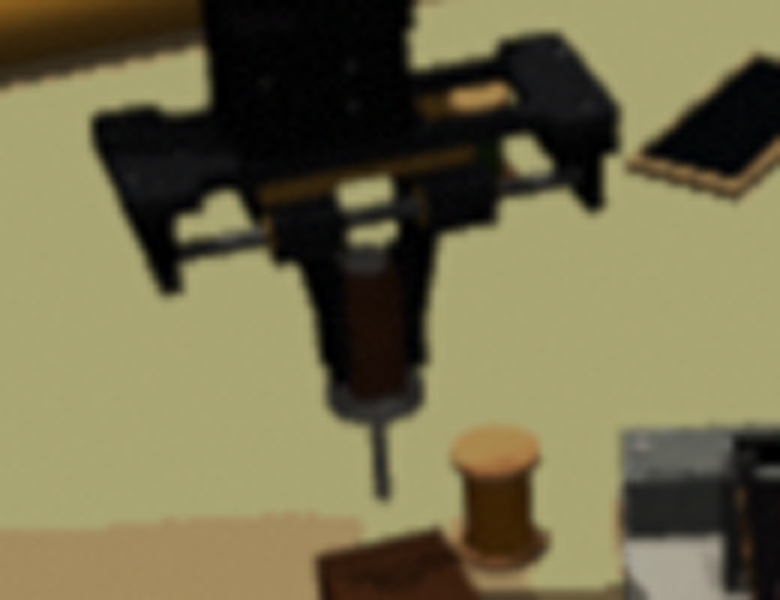

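Run:
```python
from h import *
print(proj('side',[.4224,.0038,.103]),at('side',(278.8,202.6),.1035)*1000)
im=env.read_camera('side')[170:215,255:305,::-1]; cv2.imwrite('pics/g4.png',cv2.resize(im,None,fx=12,fy=12,interpolation=2))
# windows true from nest
for s in(1,-1):
    a=np.radians(-7.4); print(601-np.sin(a)*118*s,-25+np.cos(a)*118*s)
```

```text
[279.49958678 202.62899862] [420.67727949   3.53206202 103.5       ]
616.1978803961524 92.01719716120466
585.8021196038476 -142.01719716120465
```

View pics/g4.png

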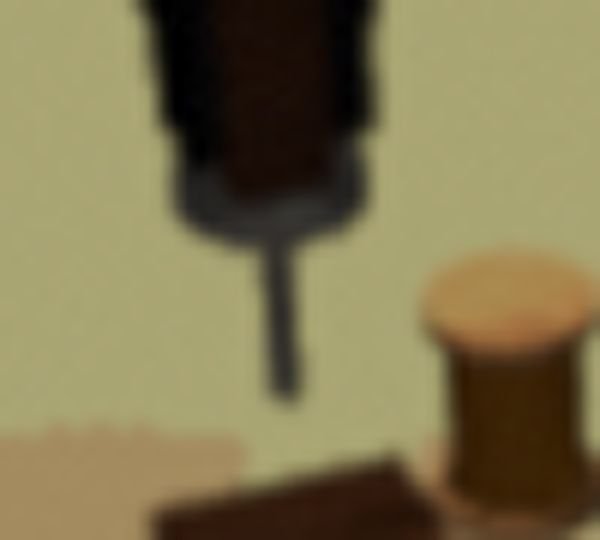

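{"api": "carry_out", "payload": {
  "targets": [
    [[0,0,0],[0,6.1,0]],
    [[0,0,0],[0,6.1,0]],
    [[0,0,0],[0,6.1,0]],
    [[12,0,7],[0,0,0]],
    [[24,0,15],[0,0,0]],
    [[34,0,21],[0,0,0]],
    [[36,0,23],[0,0,0]],
    [[32,0,20],[0,0,0]],
    [[22,0,14],[0,0,0]],
    [[13,0,8],[0,0,0]],
    [[7.9,5,4.2],[0,0,0]],
    [[0,15,0],[0,0,0]]
  ]
}}

```text
time_s: 42.0
tool_pos: [0.6161, 0.0916, 0.1502]
tool_rot: [-89.9, -0.0, -7.4]
force: [-0.5, -0.3, -1.1]
grip_width: 0.0218
```

{"api": "carry_out", "payload": {
  "targets": [
    [[0,15,0],[0,0,0]],
    [[0,7,0],[0,0,0]],
    [[0,3,0],[0,0,0]],
    [[0,0,0],[0,0,0]],
    [[0,0,0],[0,0,0]],
    [[0,0,0],[0,0,0]]
  ]
}}

```text
time_s: 42.6
tool_pos: [0.6153, 0.0907, 0.1262]
tool_rot: [-90.0, -0.0, -7.4]
force: [1.0, -0.1, -0.8]
grip_width: 0.0217
```

```bash
cat > lk2.py <<'E'
from h import *
import sys
x0,y0,x1,y1=map(int,sys.argv[2:6]);im=avg('side',2)[y0:y1,x0:x1,::-1]
k=min(790/(x1-x0),590/(y1-y0)); cv2.imwrite('pics/'+sys.argv[1],cv2.resize(np.clip(im*1.6,0,255).astype(np.uint8),None,fx=k,fy=k,interpolation=2))
o=env.get_obs();print(k,o['time_s'],np.round(o['tool_pos']*1000,1),np.round(o['tool_rot'],2),np.round(o['force'],1),round(o['grip_width']*1000,1))
E
python3 lk2.py h1.png 300 150 400 225
```

```text
7.866666666666666 42.7 [615.2  90.8 126. ] [-9.002e+01 -2.000e-02 -7.390e+00] [ 0.6  0.7 -1.5] 21.2
```

View pics/h1.png

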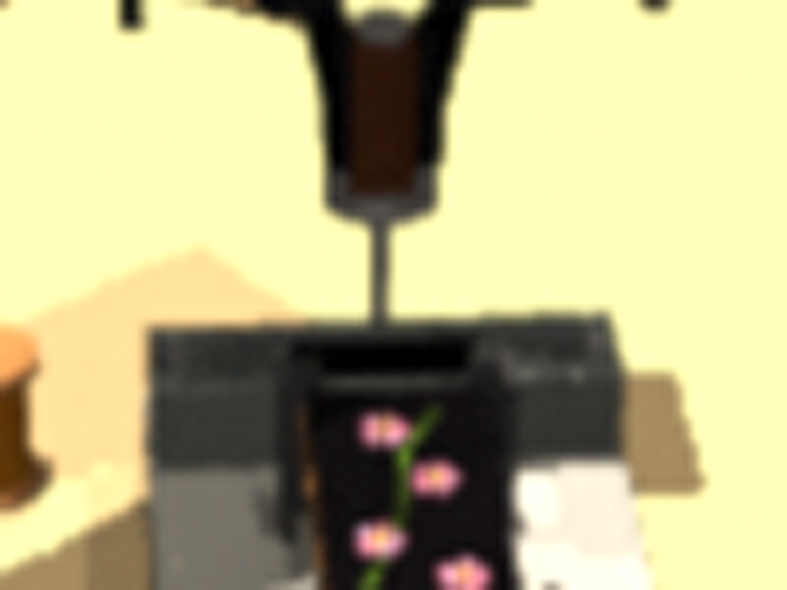

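{"api": "carry_out", "payload": {
  "targets": [
    [[-10,4,1.2],[0,0,0]],
    [[-10,6,0],[0,0,0]],
    [[0,5,0],[0,0,0]],
    [[0,2,0],[0,0,0]],
    [[0,0,0],[0,0,0]],
    [[0,0,0],[0,0,0]],
    [[0,0,0],[0,0,0]]
  ]
}}

```text
time_s: 43.4
tool_pos: [0.5956, 0.0946, 0.1086]
tool_rot: [-90.0, 0.0, -7.4]
force: [-0.5, -0.4, -1.0]
grip_width: 0.0216
```

{"api": "carry_out", "payload": {
  "targets": [
    [[0,2,0],[0,0,0]],
    [[0,1.5,0],[0,0,0]],
    [[0,1,0],[0,0,0]],
    [[0,0,0],[0,0,0]],
    [[0,0,0],[0,0,0]]
  ]
}}

```text
time_s: 43.9
tool_pos: [0.5952, 0.0945, 0.1039]
tool_rot: [-90.0, 0.0, -7.4]
force: [0.5, 0.1, -1.7]
grip_width: 0.0219
```

{"api": "carry_out", "payload": {
  "targets": [
    [[0,1,0],[0,0,0]],
    [[0,0,0],[0,0,0]],
    [[0,0,0],[0,0,0]]
  ]
}}

```text
time_s: 44.2
tool_pos: [0.5953, 0.0945, 0.1029]
tool_rot: [-90.0, 0.0, -7.4]
force: [0.4, -0.1, -1.5]
grip_width: 0.0218
```

{"api": "carry_out", "payload": {
  "targets": [
    [[0,1,0],[0,0,0]],
    [[0,0,0],[0,0,0]],
    [[0,0,0],[0,0,0]]
  ]
}}

```text
time_s: 44.5
tool_pos: [0.5953, 0.0945, 0.1019]
tool_rot: [-90.0, 0.0, -7.4]
force: [0.4, -0.1, -1.5]
grip_width: 0.0216
```

```bash
python3 lk2.py h2.png 300 150 400 225
```

```text
7.866666666666666 44.6 [595.3  94.5 101.9] [-9.003e+01  3.000e-02 -7.380e+00] [ 1.1  0.2 -1.9] 21.5
```

View pics/h2.png

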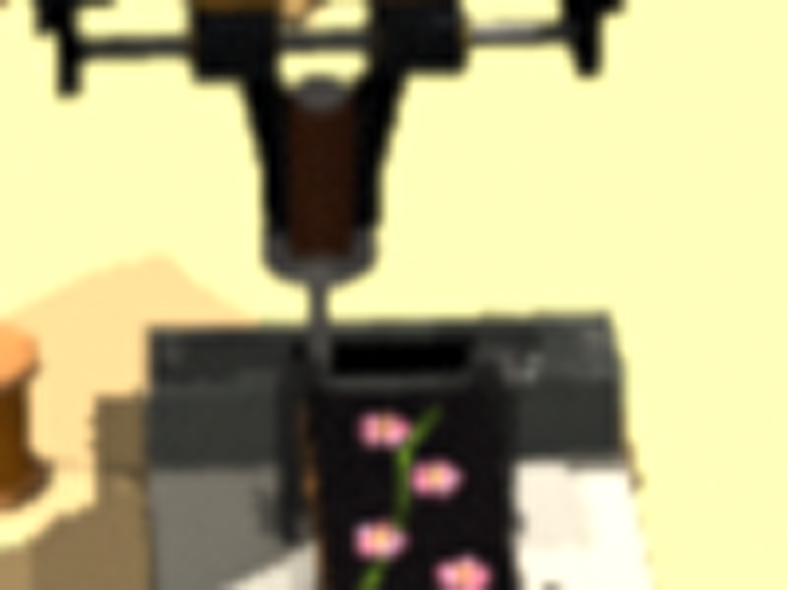

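{"api": "carry_out", "payload": {
  "targets": [
    [[0,1,0],[0,0,0]],
    [[0,1,0],[0,0,0]],
    [[0,0,0],[0,0,0]],
    [[0,0,0],[0,0,0]]
  ]
}}

```text
time_s: 45.0
tool_pos: [0.5953, 0.0945, 0.0998]
tool_rot: [-90.0, 0.0, -7.4]
force: [0.5, -1.1, -2.0]
grip_width: 0.0218
```

{"api": "carry_out", "payload": {
  "targets": [
    [[0,1,0],[0,0,0]],
    [[0,1,0],[0,0,0]],
    [[0,0,0],[0,0,0]],
    [[0,0,0],[0,0,0]]
  ]
}}

```text
time_s: 45.4
tool_pos: [0.5953, 0.0945, 0.098]
tool_rot: [-90.0, 0.0, -7.4]
force: [1.4, 0.2, -0.7]
grip_width: 0.0218
```

{"api": "carry_out", "payload": {
  "targets": [
    [[0,1,0],[0,0,0]],
    [[0,1,0],[0,0,0]],
    [[0,0,0],[0,0,0]],
    [[0,0,0],[0,0,0]]
  ]
}}

```text
time_s: 45.8
tool_pos: [0.5953, 0.0945, 0.0959]
tool_rot: [-90.0, 0.0, -7.4]
force: [1.0, -0.9, -0.7]
grip_width: 0.0215
```

{"api": "carry_out", "payload": {
  "targets": [
    [[0,1,0],[0,0,0]],
    [[0,1,0],[0,0,0]],
    [[0,0,0],[0,0,0]],
    [[0,0,0],[0,0,0]]
  ]
}}

```text
time_s: 46.2
tool_pos: [0.5953, 0.0945, 0.0938]
tool_rot: [-90.0, 0.0, -7.4]
force: [1.0, -0.4, -0.4]
grip_width: 0.0219
```

{"api": "carry_out", "payload": {
  "targets": [
    [[0,1,0],[0,0,0]],
    [[0,1,0],[0,0,0]],
    [[0,0,0],[0,0,0]],
    [[0,0,0],[0,0,0]]
  ]
}}

```text
time_s: 46.6
tool_pos: [0.5953, 0.0945, 0.0921]
tool_rot: [-90.0, 0.0, -7.4]
force: [0.4, -0.4, 2.2]
grip_width: 0.0217
```

{"api": "carry_out", "payload": {
  "targets": [
    [[0,1,0],[0,0,0]],
    [[0,1,0],[0,0,0]],
    [[0,0,0],[0,0,0]],
    [[0,0,0],[0,0,0]]
  ]
}}

```text
time_s: 47.0
tool_pos: [0.5953, 0.0945, 0.09]
tool_rot: [-90.0, 0.0, -7.4]
force: [1.6, -0.4, 2.5]
grip_width: 0.0219
```

```bash
python3 lk2.py h3.png 300 150 400 225
```

```text
7.866666666666666 47.1 [595.3  94.6  90. ] [-9.003e+01  3.000e-02 -7.380e+00] [1.  0.4 2.8] 21.8
```

View pics/h3.png

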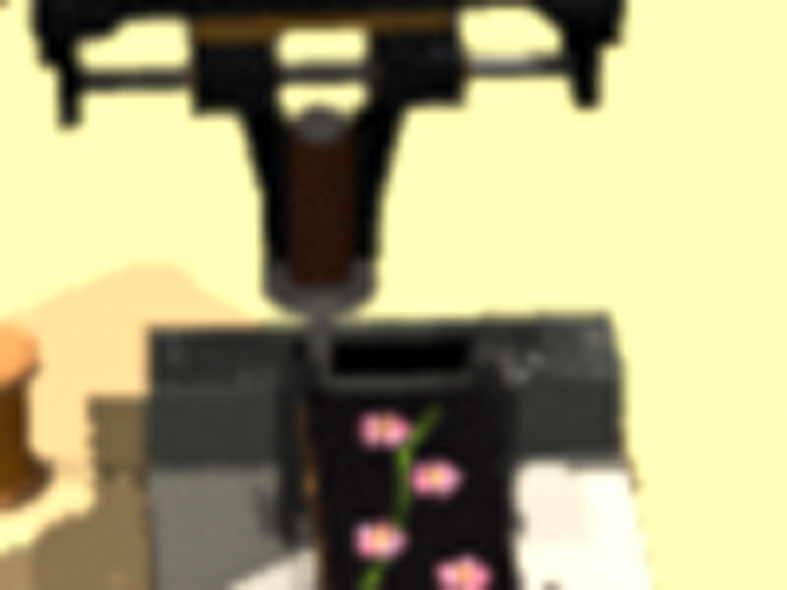

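{"api": "carry_out", "payload": {
  "targets": [
    [[0,1,0],[0,0,0]],
    [[0,1,0],[0,0,0]],
    [[0,1,0],[0,0,0]],
    [[0,0,0],[0,0,0]],
    [[0,0,0],[0,0,0]]
  ]
}}

```text
time_s: 47.6
tool_pos: [0.5953, 0.0945, 0.087]
tool_rot: [-90.0, 0.0, -7.4]
force: [1.0, 0.2, 3.4]
grip_width: 0.022
```

{"api": "carry_out", "payload": {
  "targets": [
    [[0,-3,0],[0,0,0]],
    [[0,-8,0],[0,0,0]],
    [[0,-15,0],[0,0,0]],
    [[0,-20,0],[0,0,0]],
    [[0,-20,0],[0,0,0]],
    [[0,-10,0],[0,0,0]],
    [[0,-4,0],[0,0,0]],
    [[0,0,0],[0,0,0]]
  ]
}}

```text
time_s: 48.4
tool_pos: [0.5948, 0.0945, 0.167]
tool_rot: [-90.1, 0.1, -7.4]
force: [-1.1, -0.2, -1.4]
grip_width: 0.022
```

{"api": "carry_out", "payload": {
  "targets": [
    [[0,0,-12],[0,0,0]],
    [[0,0,-25],[0,0,0]],
    [[0,0,-38],[0,0,0]],
    [[0,0,-42],[0,0,0]],
    [[0,0,-42],[0,0,0]],
    [[0,0,-36],[0,0,0]],
    [[0,0,-22],[0,0,0]],
    [[0,0,-12],[0,0,0]],
    [[0,0,-6.7],[0,0,0]],
    [[0,10,0],[0,0,0]],
    [[0,15,0],[0,0,0]],
    [[0,8,0],[0,0,0]]
  ]
}}

```text
time_s: 49.6
tool_pos: [0.564, -0.1373, 0.1319]
tool_rot: [-90.0, 0.2, -7.2]
force: [-0.3, -0.5, -1.9]
grip_width: 0.0218
```

{"api": "carry_out", "payload": {
  "targets": [
    [[0,10,0],[0,0,0]],
    [[0,7,0],[0,0,0]],
    [[0,3,0],[0,0,0]],
    [[0,0,0],[0,0,0]],
    [[0,0,0],[0,0,0]],
    [[0,0,0],[0,0,0]]
  ]
}}

```text
time_s: 50.2
tool_pos: [0.5653, -0.1393, 0.1146]
tool_rot: [-90.0, -0.0, -7.4]
force: [-0.1, -0.2, -0.2]
grip_width: 0.0217
```

```bash
python3 lk2.py i1.png 300 195 400 270
```

```text
7.866666666666666 50.3 [ 565.2 -139.3  114.5] [-90.04  -0.    -7.39] [-0.  -0.5 -1.5] 21.7
```

View pics/i1.png

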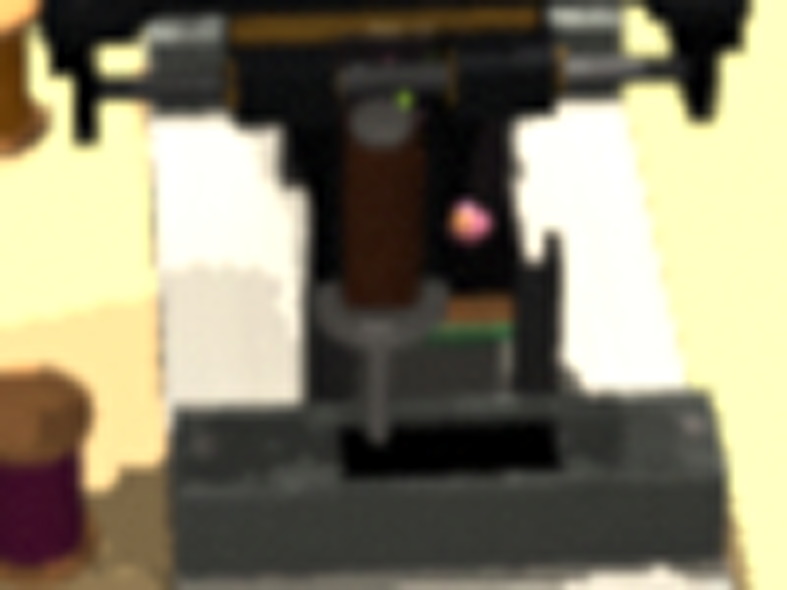

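{"api": "carry_out", "payload": {
  "targets": [
    [[0,4,0],[0,0,0]],
    [[0,3,0],[0,0,0]],
    [[0,2,0],[0,0,0]],
    [[0,1,0],[0,0,0]],
    [[0,0.5,0],[0,0,0]],
    [[0,0,0],[0,0,0]],
    [[0,0,0],[0,0,0]]
  ]
}}

```text
time_s: 51.0
tool_pos: [0.565, -0.1393, 0.1037]
tool_rot: [-90.0, 0.0, -7.4]
force: [-0.8, -0.7, 2.3]
grip_width: 0.0218
```

{"api": "carry_out", "payload": {
  "targets": [
    [[1.5,0,0],[0,0,0]],
    [[1.5,0,0],[0,0,0]],
    [[0,0,0],[0,0,0]]
  ]
}}

```text
time_s: 51.3
tool_pos: [0.5677, -0.1395, 0.1033]
tool_rot: [-90.0, 0.1, -7.4]
force: [-3.0, 0.2, 1.4]
grip_width: 0.0217
```

{"api": "carry_out", "payload": {
  "targets": [
    [[1.5,0,0],[0,0,0]],
    [[1.5,0,0],[0,0,0]],
    [[0,0,0],[0,0,0]]
  ]
}}

```text
time_s: 51.6
tool_pos: [0.5714, -0.1399, 0.1036]
tool_rot: [-90.0, -0.0, -7.4]
force: [-1.8, -0.1, 1.9]
grip_width: 0.0216
```

{"api": "carry_out", "payload": {
  "targets": [
    [[1.5,0,0],[0,0,0]],
    [[1.5,0,0],[0,0,0]],
    [[0,0,0],[0,0,0]]
  ]
}}

```text
time_s: 51.9
tool_pos: [0.5742, -0.1404, 0.1036]
tool_rot: [-90.0, 0.0, -7.4]
force: [-2.2, 0.5, 2.6]
grip_width: 0.0215
```

{"api": "carry_out", "payload": {
  "targets": [
    [[1.5,0,0],[0,0,0]],
    [[1.5,0,0],[0,0,0]],
    [[0,0,0],[0,0,0]]
  ]
}}

```text
time_s: 52.2
tool_pos: [0.5785, -0.1409, 0.104]
tool_rot: [-90.0, -0.2, -7.4]
force: [1.4, -1.5, 3.1]
grip_width: 0.0218
```

{"api": "carry_out", "payload": {
  "targets": [
    [[1,0,0],[0,0,0]],
    [[1,0,0],[0,0,0]],
    [[0,0,0],[0,0,0]]
  ]
}}

```text
time_s: 52.5
tool_pos: [0.5798, -0.1411, 0.1037]
tool_rot: [-90.0, -0.1, -7.4]
force: [2.6, -0.8, -0.9]
grip_width: 0.0218
```

{"api": "carry_out", "payload": {
  "targets": [
    [[1,0,0],[0,0,0]],
    [[1,0,0],[0,0,0]],
    [[0,0,0],[0,0,0]]
  ]
}}

```text
time_s: 52.8
tool_pos: [0.5804, -0.1413, 0.1032]
tool_rot: [-90.0, 0.1, -7.4]
force: [1.5, 0.1, -1.0]
grip_width: 0.0218
```

{"api": "carry_out", "payload": {
  "targets": [
    [[1,0,0],[0,0,0]],
    [[1,0,0],[0,0,0]],
    [[0,0,0],[0,0,0]]
  ]
}}

```text
time_s: 53.1
tool_pos: [0.5823, -0.1416, 0.1032]
tool_rot: [-90.0, 0.1, -7.4]
force: [1.0, -0.3, -0.9]
grip_width: 0.0217
```

{"api": "carry_out", "payload": {
  "targets": [
    [[0.3,1,0],[0,0,0]],
    [[0,1,0],[0,0,0]],
    [[0,1,0],[0,0,0]],
    [[0,0,0],[0,0,0]],
    [[0,0,0],[0,0,0]]
  ]
}}

```text
time_s: 53.6
tool_pos: [0.583, -0.1415, 0.1005]
tool_rot: [-90.0, 0.0, -7.4]
force: [-0.4, -0.6, -1.8]
grip_width: 0.0216
```

{"api": "carry_out", "payload": {
  "targets": [
    [[0,1,0],[0,0,0]],
    [[0,1,0],[0,0,0]],
    [[0,1,0],[0,0,0]],
    [[0,0,0],[0,0,0]],
    [[0,0,0],[0,0,0]]
  ]
}}

```text
time_s: 54.1
tool_pos: [0.5831, -0.1415, 0.0975]
tool_rot: [-90.0, 0.0, -7.4]
force: [-0.3, 0.1, -1.0]
grip_width: 0.0217
```

{"api": "carry_out", "payload": {
  "targets": [
    [[0,1,0],[0,0,0]],
    [[0,1,0],[0,0,0]],
    [[0,0.7,0],[0,0,0]],
    [[0,0,0],[0,0,0]],
    [[0,0,0],[0,0,0]]
  ]
}}

```text
time_s: 54.6
tool_pos: [0.5831, -0.1416, 0.0948]
tool_rot: [-90.0, 0.0, -7.4]
force: [-0.2, 0.7, -1.4]
grip_width: 0.0221
```

{"api": "carry_out", "payload": {
  "targets": [
    [[0,1,0],[0,0,0]],
    [[0,1,0],[0,0,0]],
    [[0,0.5,0],[0,0,0]],
    [[0,0,0],[0,0,0]],
    [[0,0,0],[0,0,0]]
  ]
}}

```text
time_s: 55.1
tool_pos: [0.5832, -0.1416, 0.0925]
tool_rot: [-90.0, 0.0, -7.4]
force: [0.1, 0.1, 1.8]
grip_width: 0.0212
```

{"api": "carry_out", "payload": {
  "targets": [
    [[0,1,0],[0,0,0]],
    [[0,1,0],[0,0,0]],
    [[0,1.5,0],[0,0,0]],
    [[0,1,0],[0,0,0]],
    [[0,0,0],[0,0,0]],
    [[0,0,0],[0,0,0]]
  ]
}}

```text
time_s: 55.7
tool_pos: [0.5832, -0.1416, 0.0879]
tool_rot: [-90.0, 0.0, -7.4]
force: [0.2, -0.9, 2.7]
grip_width: 0.0221
```

{"api": "carry_out", "payload": {
  "targets": [
    [[0,-3,0],[0,0,0]],
    [[0,-8,0],[0,0,0]],
    [[0,-15,0],[0,0,0]],
    [[0,-20,0],[0,0,0]],
    [[0,-20,0],[0,0,0]],
    [[0,-10,0],[0,-6.1,0]],
    [[0,-4,0],[0,-6.1,0]],
    [[0,0,0],[0,-6.1,0]],
    [[0,0,0],[0,0,0]],
    [[0,0,0],[0,0,0]]
  ]
}}

```text
time_s: 56.7
tool_pos: [0.5829, -0.1416, 0.1681]
tool_rot: [-90.0, 0.1, 10.8]
force: [-0.8, 0.6, -1.1]
grip_width: 0.0217
```

{"api": "carry_out", "payload": {
  "targets": [
    [[-8,0,11],[0,0,0]],
    [[-17,0,23],[0,0,0]],
    [[-24,0,32],[0,0,0]],
    [[-25,0,34],[0,0,0]],
    [[-22,0,29],[0,0,0]],
    [[-16,0,22],[0,0,0]],
    [[-10,0,13],[0,0,0]],
    [[-7.4,0,8.9],[0,0,0]],
    [[0,0,0],[0,0,0]],
    [[0,0,0],[0,0,0]],
    [[0,0,0],[0,0,0]],
    [[0,0,0],[0,0,0]]
  ]
}}

```text
time_s: 57.9
tool_pos: [0.4256, 0.0015, 0.1682]
tool_rot: [-89.9, 0.1, 10.9]
force: [0.6, 1.1, -1.2]
grip_width: 0.0217
```

```bash
python3 lk2.py k1.png 235 150 335 225; python3 ov.py 601 -25 k2.png
```

```text
7.866666666666666 58.0 [425.5   1.5 168.3] [-8.991e+01  8.000e-02  1.093e+01] [ 0.3  0.9 -1.2] 21.7
```

View pics/k1.png

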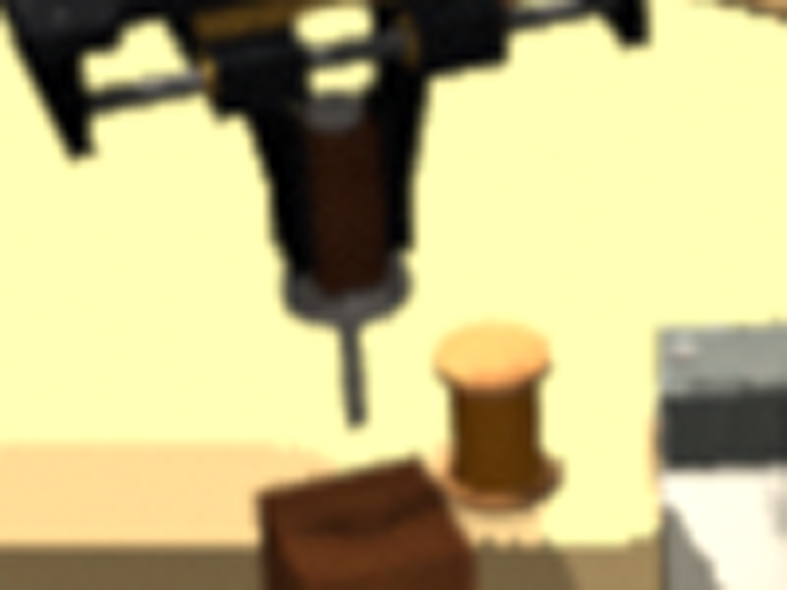

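View pics/k2.png

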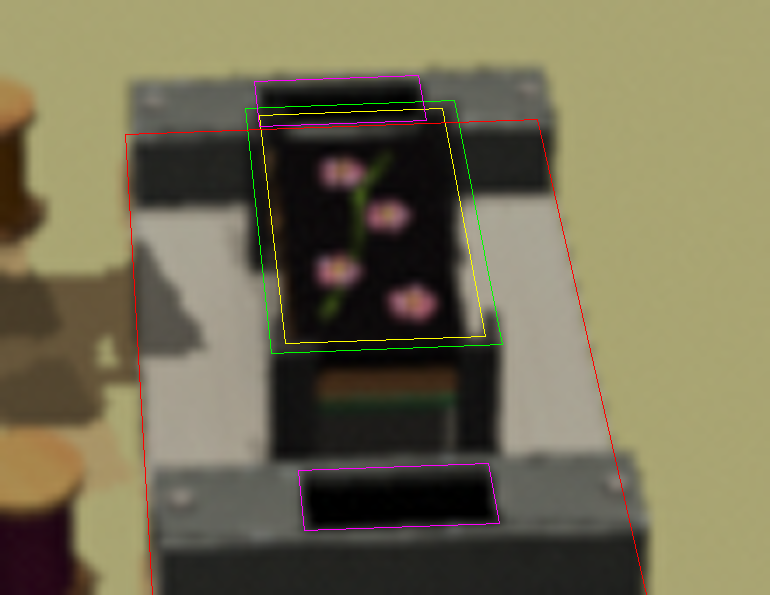

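{"api": "carry_out", "payload": {
  "targets": [
    [[-1.3,0,1.4],[0,0,0]],
    [[-1.3,0,1.3],[0,0,0]],
    [[0,8,0],[0,0,0]],
    [[0,12,0],[0,0,0]],
    [[0,12,0],[0,0,0]],
    [[0,12,0],[0,0,0]],
    [[0,8,0],[0,0,0]],
    [[0,4,0],[0,0,0]],
    [[0,0,0],[0,0,0]],
    [[0,0,0],[0,0,0]]
  ]
}}

```text
time_s: 59.05
tool_pos: [0.4224, 0.0037, 0.1125]
tool_rot: [-90.0, 0.1, 10.9]
force: [0.0, 0.1, -1.6]
grip_width: 0.022
```

```bash
python3 lk2.py k3.png 235 160 335 235
```

```text
7.866666666666666 59.15 [422.6   3.6 112.8] [-9.002e+01  5.000e-02  1.095e+01] [ 0.2  0.3 -1.9] 21.5
```

View pics/k3.png

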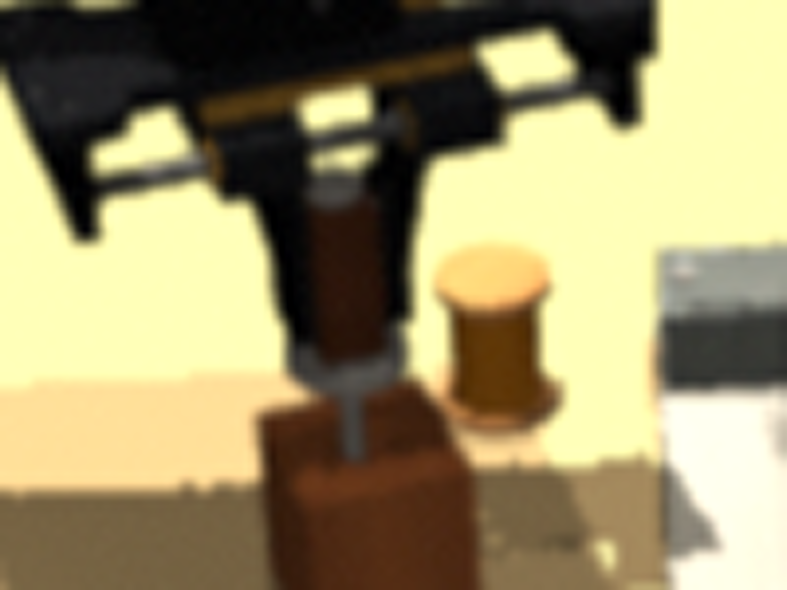

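{"api": "carry_out", "payload": {
  "targets": [
    [[0,5,0],[0,0,0]],
    [[0,8,0],[0,0,0]],
    [[0,8,0],[0,0,0]],
    [[0,6,0],[0,0,0]],
    [[0,3,0],[0,0,0]],
    [[0,1,0],[0,0,0]],
    [[0,0,0],[0,0,0]],
    [[0,0,0],[0,0,0]]
  ]
}}

```text
time_s: 59.95
tool_pos: [0.4224, 0.0036, 0.0816]
tool_rot: [-90.0, 0.1, 10.9]
force: [0.3, -0.2, -1.3]
grip_width: 0.0217
```

{"api": "carry_out", "payload": {
  "targets": [
    [[0,0.5,0],[0,0,0]],
    [[0,0.5,0],[0,0,0]],
    [[0,0,0],[0,0,0]],
    [[0,0,0],[0,0,0]]
  ]
}}

```text
time_s: 60.35
tool_pos: [0.4223, 0.0035, 0.0806]
tool_rot: [-90.0, 0.1, 10.9]
force: [-1.1, -0.3, 1.2]
grip_width: 0.0217
```

{"api": "carry_out", "payload": {
  "targets": [
    [[0,0,0],[0,0,0]],
    [[0,0,0],[0,0,0]],
    [[0,0,0],[0,0,0]],
    [[0,0,0],[0,0,0]],
    [[0,0,0],[0,0,0]],
    [[0,-5,0],[0,0,0]],
    [[0,-15,0],[0,0,0]],
    [[0,-30,0],[0,0,0]],
    [[0,-35,0],[0,0,0]],
    [[0,-30,0],[0,0,0]],
    [[0,-15,0],[0,0,0]],
    [[0,0,0],[0,0,0]]
  ],
  "jaw": 1
}}

```text
time_s: 61.55
tool_pos: [0.424, 0.0039, 0.2127]
tool_rot: [-90.2, -0.2, 11.0]
force: [0.3, -0.1, -0.5]
grip_width: 0.0866
```

{"api": "carry_out", "payload": {
  "targets": [
    [[0,0,-20],[0,0,0]],
    [[0,0,-40],[0,0,0]],
    [[0,0,-45],[0,0,0]],
    [[0,0,-45],[0,0,0]],
    [[0,0,-45],[0,0,0]],
    [[0,0,-40],[0,0,0]],
    [[0,0,-30],[0,0,0]],
    [[0,0,-15],[0,0,0]],
    [[0,0,-5],[0,0,0]],
    [[0,0,0],[0,0,0]],
    [[0,0,0],[0,0,0]]
  ]
}}

```text
time_s: 62.65
tool_pos: [0.4766, -0.2742, 0.2104]
tool_rot: [-90.0, 0.1, 11.1]
force: [-0.4, 0.6, 0.6]
grip_width: 0.0867
```

Run:
```python
from h import *
ims={n:avg(n,4) for n in('top','side')}; np.savez('imf.npz',**ims)
print(env.get_obs()['time_s'],env.get_obs()['tool_pos'])
cv2.imwrite('pics/l1.png',np.vstack([ims['top'][50:340],ims['side'][50:350]])[:,:,::-1].astype(np.uint8))
a=cv2.resize(np.clip(ims['top'][125:250,280:405,::-1]*1.5,0,255).astype(np.uint8),(590,590),interpolation=2)
cv2.imwrite('pics/l2.png',a)
a=cv2.resize(np.clip(ims['side'][175:275,260:400,::-1]*1.5,0,255).astype(np.uint8),(798,570),interpolation=2)
cv2.imwrite('pics/l3.png',a)
```

```text
63.05 [ 0.4764613  -0.27588393  0.21058074]
```

View pics/l1.png

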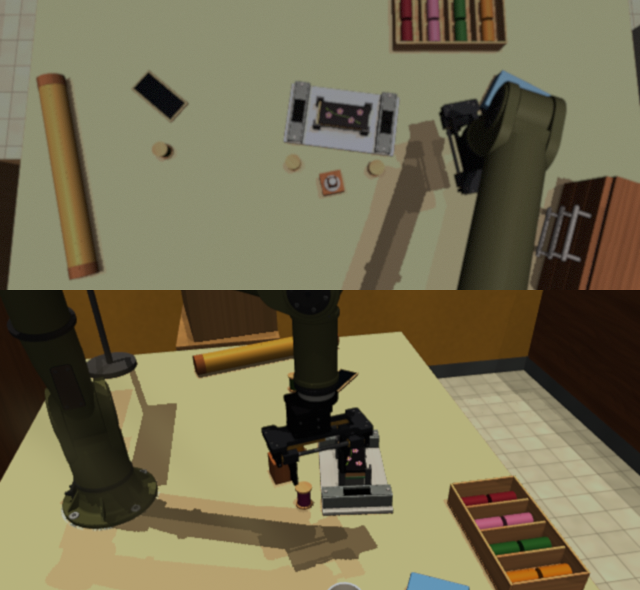

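View pics/l2.png

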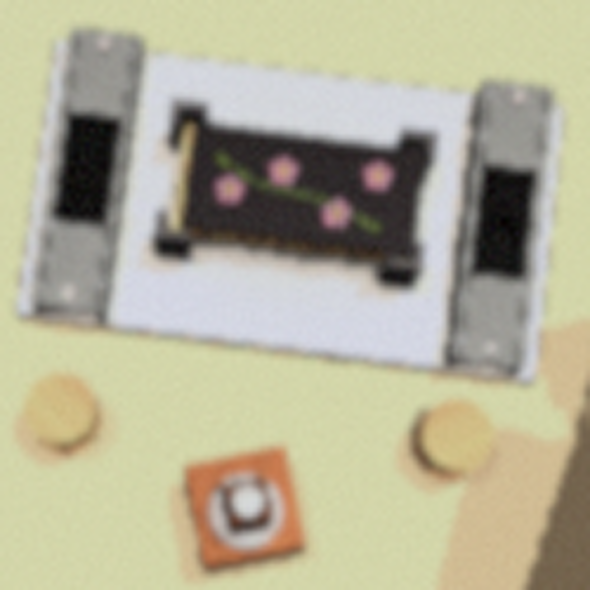

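View pics/l3.png

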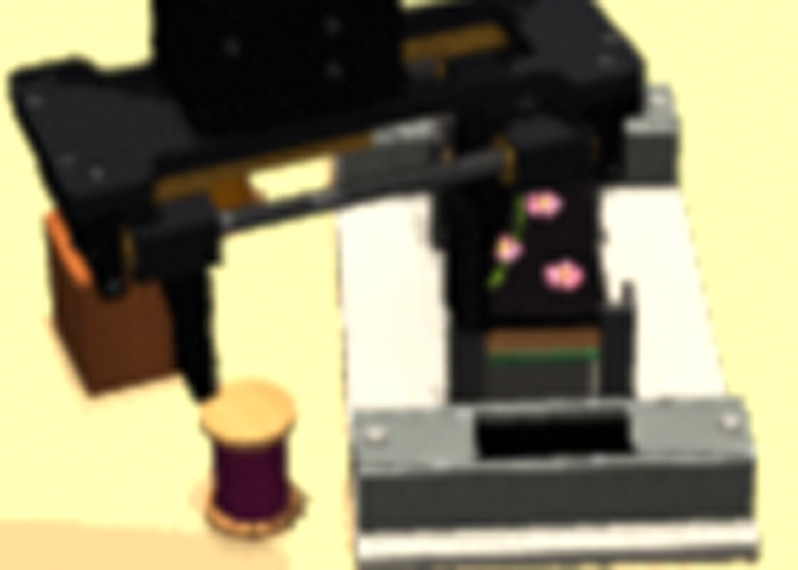

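```bash
python3 -c "
from h import *
print(env.sign_off(), env.get_obs()['time_s'])"
```

```text
the job is handed in; nothing more can be done
the job is handed in; nothing more can be done
```

The job is done and handed in at about 63 s. The nest holds the pane, both spacers that were there, and the panel on top with the flowers up. Both lock pins were pressed with the stylus, and the stylus is back in its stand.

- **Lock pins:** On the left the tip went straight into the hole where I first lowered it, at the -x end of the strip. On the right I felt for the hole, and the force fell away about 15 mm along. Both pins stopped the tip about 13 mm below the strip's face, which is fully home. I then pressed each one a few mm further against the spring. The depth comes from force and tool height only, because the holes cannot be seen in the pictures.
- **Last pictures:** The stylus stands upright with its flange on the block. The spools I could see near the jig had not moved, the stack looked flat between the guides, and the gripper was touching nothing.
- **Panel shift:** Between my placing it and the later pictures, the panel slid about 3 mm toward the right (-y) guides, so a thin strip of spacer shows at the left end. I saw no touch by the robot that explains it. It was still in the nest, so I left it.
- **Cameras:** The two views disagreed by about 4 mm in x. Checking against the pane held in the gripper put the true position roughly half-way between them, and I used that.
- **Third frame:** I took the dark board with a thin wooden rim for something else, not a third spacer, and left it where it was.

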